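# Fit the relay, then hold the sprung cover open at the pointer

## Robot

A 7-joint arm with a two-finger parallel gripper is mounted at the origin on the work surface. World frame = base frame: x ahead of the robot, y to its left, z up, the work surface at z = 0. Lengths are in m, angles in degrees, forces in N, time in s.
With the tool pointing down it reaches from about 0.4 to 0.925 m from the base axis. Payload 5.6 kg.
Tool frame: the origin (TCP) lies midway between the tips of the shut fingers; the grasp point (between the pads) lies ctrl.pinch_z behind it (ctrl.pinch_z is the distance from the TCP to the grasp point, in m); z points along the fingers, y is the direction in which the jaws open and shut (so a half turn about z gives the same grasp; the last joint's range is limited). The gripper opens to 85 mm and grips with 20 to 120 N. Pads are 22 mm wide; open, the fingers measure 114 mm over their backs; the gripper's body (76 mm by 85 mm) begins 54 mm behind the grasp point. The pads swing forward as they close: fully open they stand 13 mm farther back than shut.
Start: joints at [-70.13, 26.786, -0.665, 91.828, 0.344, 61.387, -3.226], TCP at [0.247, 0.601, 0.231] pointing down, gripper open.
Joint ranges: [-144.91, 144.91], [-17.63, 115.5], [-89.93, 88.59], [15.96, 139.68], [-74.01, 254.01], [8.47, 105.57], [-167.45, 167.45]. Speed limits (degrees/s): [147.25, 147.25, 180, 180, 180, 180, 180].

## Interface

Orientations are given as a 3x3 rotation matrix whose columns are the frame's x, y, z axes.
In Python, from plant import ctrl gives the robot as it stands.
- The arm moves only by the tool jog_arm, never from a script. Its argument "rows" is a list of rows, each a list of 7 numbers: the shift along the tool's x, y, z in cm, then the turn, a rotation vector about the tool's x, y, z in rad, then the gripper's target within -1 to 1 (shut at 1, half-way at 0, fully open at -1). A call has 1 to 12 rows; each row is the pose to reach, as a shift and turn from the pose commanded when the call began, along the tool's axes at that moment; what a row does not reach only later rows make up. A row lasts 1/10 s, in which the tool goes at most 50 mm and 8.59 degrees, less where a joint would pass 70% of its speed; a pose out of reach is approached as far as the arm can. A call with a gripper value outside its range is refused whole. The fingers move at their own pace and stop on an object; "newtons" is the grip in N (left out, the last holds). Time passes only in rows, so rows that repeat a pose let the fingers close. It gives the time, the measured TCP pose, the force and the opening at its end, in the units of the state.
- ctrl.read_state(): the state, without advancing time (a new reading comes with each control period).
- ctrl.camera(name): name is "scene" or "top" or "wrist"; returns the picture (420x560x3 uint8, red, green, blue); there is no depth.
- ctrl.camera_info(name): a dict with "camera_matrix" (3x3 intrinsics, pixels), "k1" (the pictures are not rectified: a ray, as slopes to the right and down, at radius r is drawn at 1 + k1 r^2 times it, then the intrinsics apply), "pose" (4x4, takes a point from camera to world coordinates). Camera axes: x right, y down, z forward; pixel columns grow to the right and rows downward; lengths in m; the calibration is good to about 2 mm. A picture is of the moment at which its call begins: read the wrist's pose just before it. camera_info takes no time and is no camera call; for the wrist camera it gives the pose at the moment of the call.
- ctrl.close_job(): hands the job in, once; it reports no verdict.
The state is a dict: "time": time; "joint_positions": joint angles; "qvel": joint speeds; "joint_torque": joint torques, N m; "position": TCP position; "tool_rot": TCP orientation; "contact_force": force on the tool from outside, world axes, zero at the start; "moment": the same for the moment, N m; "grip_width": opening from 0.0 (shut) to 1.0 (fully open).
Only numpy, scipy, OpenCV 4.12 (cv2) and the standard library are available. Lean on these libraries where they do the work, as an engineer would, in place of code of your own. Each camera call takes 0.05 s, during which the arm holds its last target.

## Task

Push the orange relay fully home in the empty black socket and swing the socket's blue-knobbed locking lever fully down over it. Then lift the red sprung cover of the grey lamp driver box by its yellow tab until it is level with the green pointer, and finish while still gripping the tab and holding the cover steady there, so that the lamps inside can be read. Do not shift the pointer, and leave the old grey relay and everything else where it stands.

Things in the scene. Friction and masses are not known exactly. Their poses are not given: they have to be found in the camera images.
- relay: Relay to be fitted: upright rectangular block, 28 mm along its x, 36 mm along its y, 50 mm tall, orange with a black lower third and a white label, about 70 g. Origin: centre of its underside, z up. It may go in either way round (half turn).
- old_relay: Old relay, same shape and size but grey where the other is orange. Must stay where it is. Origin: centre of its underside.
- socket: Fixed black relay socket, 35 mm high; origin under the centre of its pocket at table height. Its block spans x -26 to +76 mm and y -32 to +32 mm, on a 4 mm thick plate x -43 to +87, y -42 to +42 mm. The lever's pivot stands between two steel cheeks at x = +55 mm, which reach 82 mm high.
- pocket (a point): Centre of the mouth of the pocket, on the socket's top face, 35 mm above the table; axes as the socket's. The pocket is 31 mm along x, 39 mm along y, 20 mm deep with 3 mm chamfered edges; when the relay is home its x runs along the pocket's x, its underside is 20 mm below this point and its top 30 mm above it.
- lever (a joint): Locking lever, hinged about the socket's y axis at point lever_hinge. 0 = shut, lying level over the relay and pointing to the socket's -x; grows as it opens, 1.57 = upright, starts 1.75 to 2.05 (leaning back to +x). Stiff hinge: it stays where it is left, about 1 N at the knob moves it. It can only shut when the relay is fully home.
- lever_hinge (a point): Lever's pivot, 72 mm above the table, at x = +55 mm of the socket.
- lever_knob (a point): Centre of the lever's blue knob, 105 mm from the pivot: a bar 16 mm in diameter and 30 mm long along the socket's y, so it can be pinched by its end faces along the socket's y and turns between the fingers. With the lever at q it lies from the hinge at -105 cos(q) mm along the socket's x and 105 sin(q) mm up. The lever itself is a flat steel bar 12 mm wide, 7 mm thick.
- driver: Fixed grey lamp driver box, 150 mm along its x, 190 mm along its y, 75 mm high. Origin: centre of its underside. Its red cover is hinged along the top rim on its -y side.
- cover (a joint): Red sprung cover. 0 = shut (level); grows as it opens about the box's x axis through point cover_hinge, up to 1.4. A spring always pulls it shut: it takes about 3 N upward at the tab to start and at 0.7 about 6 N along its arc, or 9 N straight up. Level with the pointer when it reads the same as joint pointer.
- cover_hinge (a point): Middle of the cover's hinge line, 79 mm above the table, 92 mm to the -y side of the box's middle. Turns with the cover: x along the hinge, y along the cover away from the hinge.
- cover_tab (a point): Grip point on the cover's yellow tab, 165 mm from the hinge along the cover and 29 mm above the hinge line. The tab is an upright fin 10 mm thick along x, 34 mm along y, standing 40 mm above the cover (the cover's top lies 3 mm above the hinge line, the tab's top 43 mm); pinch it along the box's x. Axes turn with the cover: x along the hinge, y along the cover away from the hinge.
- pointer (a joint): Green pointer arm on the +x side of the box, on the same hinge line; the angle at which the cover must be held, between 0.35 and 0.7, read as joint cover. Stiff; must not be moved.
- pointer_tip (a point): Tip of the green pointer, 95 mm from the hinge line, 83 mm to the +x side of the box's middle. Its y axis points along the pointer, away from the hinge.
- hammer: Hammer, 260 mm long, 26 mm high, lying behind the work, about along y. Bystander.
- glue: White glue bottle, 60 mm in diameter, 170 mm tall. Bystander.
- screwdriver: Screwdriver with a red handle, 200 mm long, 26 mm high, lying between the robot and the socket, about along y. Bystander.
- bucket_yellow: Clear bucket of yellow pegs, 104 mm across, 95 mm tall. Bystander.
- bucket_red: Clear bucket of red pegs, same size. Bystander.
- bucket_blue: Clear bucket of blue pegs, same size. Bystander.
Mind the look-alikes: they are no part of the job. Of the things like the relay, leave any that is pink; of the rest the smaller one is meant.

How it is judged:
By the outcome, as a careful person would: the job done as asked, in the order asked, and still so for the second after the job is handed in, while the arm keeps its last pose, push and grip.
It also fails if it takes over 64 s, if anything falls off the work surface, if the arm or the gripper's body presses on something with over 40 N, if the wrist force passes 120 N, or if a joint passes its speed limit or range.

## Working session

There is one attempt and no reset: what is moved stays moved. The work goes in short steps, Python scripts to look and compute and a tool call to move; the robot and the scene stay as the last step left them, time stands still between calls to the robot, and variables do not carry over. Pictures are saved under pics/ and viewed, and the job is handed in when it is done.

Besides the shell and the picture viewer there is one more tool, called as name([rows], argument=value, ...), one row to a line, values as JSON. jog_arm: Moves the arm, as the interface text tells. Its arguments: {"type":"object","properties":{"rows":{"type":"array","items":{"type":"array","items":{"type":"number"}}},"newtons":{"type":"number"}},"required":["rows"]}

```bash
ls; mkdir -p pics; python3 - <<'E'
from plant import ctrl
import cv2
s=ctrl.read_state()
for k,v in s.items(): print(k,v)
print(ctrl.pinch_z)
for n in ("scene","top","wrist"):
    i=ctrl.camera_info(n); print(n,i)
    cv2.imwrite(f"pics/{n}0.png",ctrl.camera(n)[:,:,::-1])
E
```

```text
pics
time 0.0
joint_positions [-70.13081569  26.83604819  -0.66169358  91.87965823   0.34189266
  61.38665653  -3.22451076]
qvel [ 0.03914104  0.03125101 -0.06761459  0.0552778   0.00897096 -0.06788532
  0.06475493]
joint_torque [ 4.61462514e-04 -5.32397711e+01  2.13307579e-02 -2.51298022e+01
  1.13587378e-02  7.96477689e-03 -2.45689911e-06]
position [0.24686994 0.60070547 0.23034687]
tool_rot [[-9.24951236e-01  3.80085388e-01 -5.54973789e-04]
 [ 3.80085775e-01  9.24949751e-01 -1.66217449e-03]
 [-1.18445368e-04 -1.74836799e-03 -9.99998465e-01]]
contact_force [-0.27303714 -0.44220408 -0.04491688]
moment [-0.02234926  0.00098971  0.00829172]
grip_width 0.9997039683471973
0.0187
scene {'camera_matrix': array([[461.70266395,   0.        , 282.1545207 ],
       [  0.        , 461.70266395, 209.63187677],
       [  0.        ,   0.        ,   1.        ]]), 'k1': -0.07238187357915869, 'pose': array([[ 0.82637041,  0.46232115, -0.32151375,  0.96677507],
       [ 0.56309873, -0.67269323,  0.48000379, -0.59708129],
       [ 0.00563578, -0.57770492, -0.81622623,  1.14600138],
       [ 0.      
[... 265 characters left out ...]
[[ 0.01486501, -0.98417617,  0.17656811,  0.31364127],
       [-0.99985262, -0.01614777, -0.0058302 ,  0.05095286],
       [ 0.00858912, -0.17645542, -0.98427116,  1.27659416],
       [ 0.        ,  0.        ,  0.        ,  1.        ]])}
wrist {'camera_matrix': array([[329.43445807,   0.        , 275.69761483],
       [  0.        , 329.43445807, 209.74318532],
       [  0.        ,   0.        ,   1.        ]]), 'k1': -0.06706962448725774, 'pose': array([[ 0.37949228,  0.88175542,  0.28016601,  0.17434192],
       [ 0.92519149, -0.36085018, -0.11750687,  0.63146596],
       [-0.00251437,  0.30380016, -0.95273246,  0.37170495],
       [ 0.        ,  0.        ,  0.        ,  1.        ]])}
```

View pics/scene0.png

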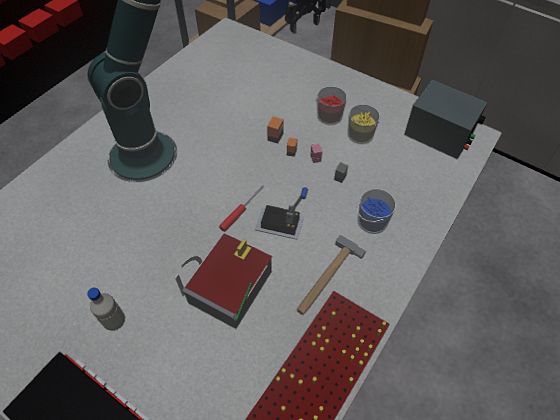

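View pics/top0.png

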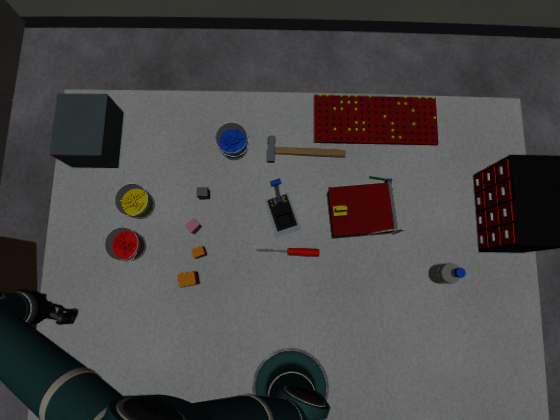

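View pics/wrist0.png

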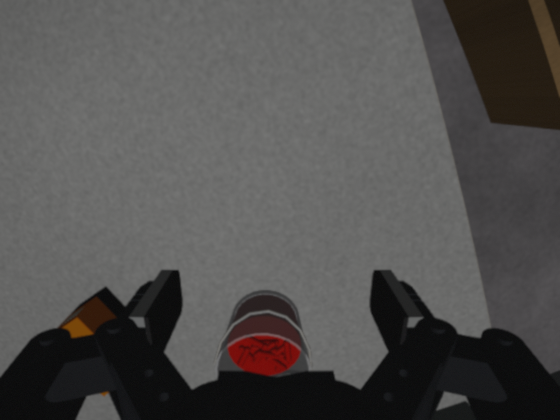

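The scene view shows the big orange block at (275,128), the small orange one at (292,146), the pink one at (316,152), the grey one at (341,171), the socket at (280,220) and the driver at (229,278). I'll zoom in before measuring.

```bash
cat > h.py <<'E'
import numpy as np, cv2, time
from plant import ctrl
def ray(info,px):
    K=info["camera_matrix"];P=info["pose"];k=info["k1"]
    px=np.atleast_2d(np.asarray(px,float))
    u=(px-[K[0,2],K[1,2]])/[K[0,0],K[1,1]]
    d=cv2.undistortPoints(px.reshape(-1,1,2),K,np.array([k,0,0,0.])).reshape(-1,2)
    v=np.c_[d,np.ones(len(d))]@P[:3,:3].T
    return P[:3,3],v/np.linalg.norm(v,axis=1,keepdims=True)
def onz(info,px,z):
    o,v=ray(info,px); return o+v*((z-o[2])/v[:,2])[:,None]
def tri(i1,p1,i2,p2):
    o1,v1=ray(i1,p1);o2,v2=ray(i2,p2);out=[];gap=[]
    for a,b in zip(v1,v2):
        A=np.c_[a,-b];t=np.linalg.lstsq(A,o2-o1,rcond=None)[0]
        x=o1+a*t[0];y=o2+b*t[1];out.append((x+y)/2);gap.append(np.linalg.norm(x-y))
    return np.array(out),np.array(gap)
def proj(info,X):
    X=np.atleast_2d(np.asarray(X,float));P=np.linalg.inv(info["pose"])
    r=cv2.Rodrigues(P[:3,:3])[0]
    return cv2.projectPoints(X,r,P[:3,3],info["camera_matrix"],np.array([info["k1"],0,0,0.]))[0].reshape(-1,2)
def crop(img,x0,y0,x1,y1,s,fn):
    c=cv2.resize(img[y0:y1,x0:x1],None,fx=s,fy=s,interpolation=cv2.INTER_CUBIC)
    cv2.imwrite(fn,c[:,:,::-1])
E
python3 - <<'E'
import cv2
from h import *
t=cv2.imread("pics/top0.png")[:,:,::-1];s=cv2.imread("pics/scene0.png")[:,:,::-1]
crop(t,170,170,310,290,5,"pics/t1.png");crop(t,300,160,420,250,6,"pics/t2.png")
crop(s,240,100,370,250,4,"pics/s1.png");crop(s,170,225,290,335,5,"pics/s2.png")
E
```

```text
(no output)
```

View pics/t1.png

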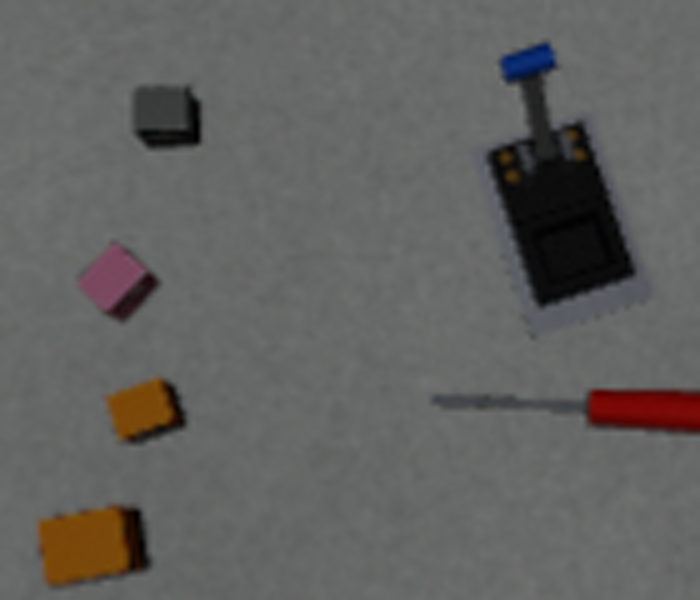

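View pics/s1.png

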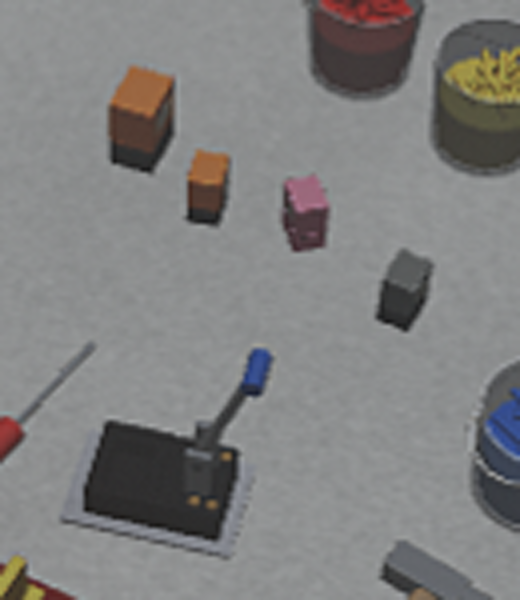

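View pics/t2.png

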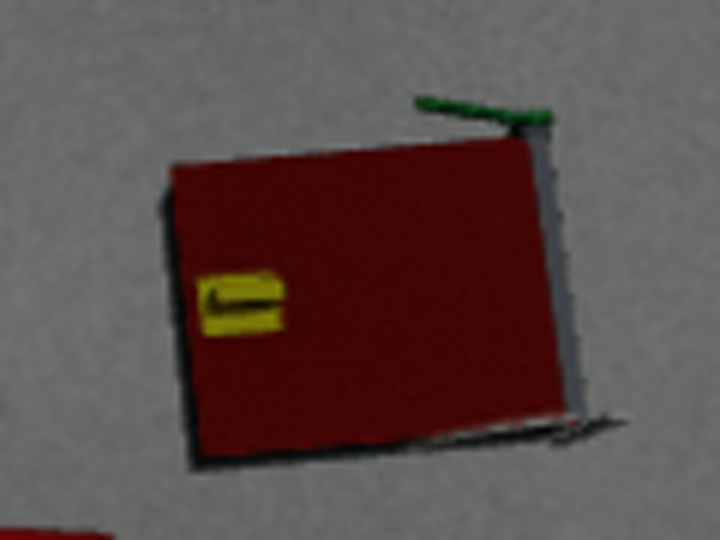

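View pics/s2.png

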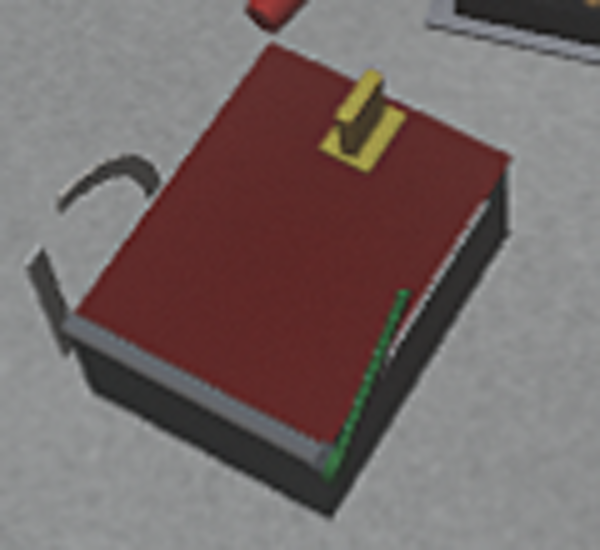

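The top view has four relay-like blocks: big orange (188,280), small orange (199,252), pink (193,226) and grey (203,193). "Not pink, then the smaller" points to the small orange one, so I'll check its size.

```bash
python3 - <<'E'
from h import *
T=ctrl.camera_info("top");S=ctrl.camera_info("scene")
t=cv2.imread("pics/top0.png");s=cv2.imread("pics/scene0.png")
ht=cv2.cvtColor(t,cv2.COLOR_BGR2HSV);hs=cv2.cvtColor(s,cv2.COLOR_BGR2HSV)
for n,h,I,vmin in(("top",ht,T,90),("scene",hs,S,130)):
    m=cv2.inRange(h,(8,150,vmin),(20,255,255))
    if n=="top": m[:170]=0;m[:,:170]=0;m[:,260:]=0
    for c in cv2.findContours(m,0,2)[0]:
        if cv2.contourArea(c)<20: continue
        x=cv2.boundingRect(c)
        for z in(.05,.07):
            W=onz(I,c.reshape(-1,2),z)[:,:2]
            r=cv2.minAreaRect((W*1000).astype(np.float32)); print(n,x,z,r)
# socket top: dark mask in top
g=t.max(2)
m=(g[185:240,260:305]<45).astype(np.uint8)
for c in cv2.findContours(m,0,2)[0]:
    if cv2.contourArea(c)<150: continue
    c=c.reshape(-1,2)+[260,185]
    print("sock",cv2.minAreaRect((onz(T,c,.035)[:,:2]*1000).astype(np.float32)))
# blue knob
for n,h,I in(("top",ht,T),("scene",hs,S)):
    m=cv2.inRange(h,(105,180,60),(130,255,255))
    for c in cv2.findContours(m,0,2)[0]:
        if cv2.contourArea(c)<20: continue
        M=cv2.moments(c);print(n,"blue",M["m10"]/M["m00"],M["m01"]/M["m00"],M["m00"])
    m=cv2.inRange(h,(50,150,30),(75,255,255))
    ys,xs=np.nonzero(m);print("green",n,list(zip(xs,ys))[:60])
    m=cv2.inRange(h,(22,120,60),(34,255,255))
    for c in cv2.findContours(m,0,2)[0]:
        if cv2.contourArea(c)<20: continue
        print(n,"yellow",cv2.boundingRect(c))
E
```

```text
top (178, 271, 17, 16) 0.05 ((320.4664001464844, 322.7549743652344), (39.255489349365234, 48.874794006347656), 12.269454002380371)
top (178, 271, 17, 16) 0.07 ((320.3551330566406, 318.32318115234375), (38.61540985107422, 48.077842712402344), 12.269383430480957)
top (192, 246, 12, 12) 0.05 ((404.82220458984375, 292.4359436035156), (26.208423614501953, 32.925411224365234), 21.68137550354004)
top (192, 246, 12, 12) 0.07 ((403.33544921875, 288.49853515625), (25.781084060668945, 32.388545989990234), 21.681406021118164)
scene (287, 138, 10, 8) 0.05 ((408.1466064453125, 288.1110534667969), (24.236743927001953, 30.078039169311523), 20.244112014770508)
scene (287, 138, 10, 8) 0.07 ((418.3404846191406, 271.9579162597656), (23.794456481933594, 29.5291690826416), 20.244115829467773)
sock ((552.7217407226562, 40.11812973022461), (142.268310546875, 63.41017150878906), 19.198102951049805)
top blue 460.1873015873016 272.0825396825397 52.5
top blue 275.18974358974356 181.95897435897433 32.5
top blue 231.98501872659176 140.18352059925093 445.0
green top [(np.int64(371), np.int64(176)), (np.int64(370),
[... 657 characters left out ...]
(np.int64(387), np.int64(179)), (np.int64(388), np.int64(179)), (np.int64(389), np.int64(179)), (np.int64(390), np.int64(179)), (np.int64(391), np.int64(179)), (np.int64(388), np.int64(180)), (np.int64(389), np.int64(180)), (np.int64(390), np.int64(180))]
top yellow (333, 206, 14, 10)
top yellow (120, 188, 27, 28)
scene blue 92.9763440860215 292.64086021505375 77.5
green scene [(np.int64(473), np.int64(135)), (np.int64(471), np.int64(136)), (np.int64(473), np.int64(136)), (np.int64(470), np.int64(137)), (np.int64(471), np.int64(137)), (np.int64(472), np.int64(137)), (np.int64(473), np.int64(137)), (np.int64(250), np.int64(283))]
scene yellow (234, 239, 17, 20)
scene yellow (352, 112, 23, 13)
```

Of the two orange blocks, the one at (199,252) measures about 28x36 mm, which matches the relay. The one at (188,280) is about 39x49 mm and oversized. I'll move above the small one and confirm with a wrist close-up.

```bash
cat >> h.py <<'E'
from scipy.spatial.transform import Rotation as Ro
def down(deg):  # tool z down, tool y at heading deg
    a=np.radians(deg);y=np.array([np.cos(a),np.sin(a),0]);z=np.array([0,0,-1.]);return np.c_[np.cross(y,z),y,z]
def plan(p,R,quiet=0):
    s=ctrl.read_state();R0=np.array(s["tool_rot"]);p0=np.array(s["position"])
    d=R0.T@(np.array(p)-p0)*100;w=Ro.from_matrix(R0.T@R).as_rotvec()
    print("t",round(s["time"],2),"pos",p0.round(4),"shift cm",d.round(2),"turn",w.round(4),"grip",round(s["grip_width"],3),"F",np.round(s["contact_force"],1))
E
python3 - <<'E'
from h import *
plan([.436,.302,.17],down(111.5))
E
```

```text
t 0.15 pos [0.2469 0.6008 0.2305] shift cm [-28.85 -20.45   6.08] turn [-1.300e-03 -4.000e-04 -7.651e-01] grip 0.999 F [ 0.1 -0.1  0.1]
```

jog_arm([
  [-28.85,-20.45,6.1,0,0,-0.765,-1],
  [-28.85,-20.45,6.1,0,0,-0.765,-1],
  [-28.85,-20.45,6.1,0,0,-0.765,-1],
  [-28.85,-20.45,6.1,0,0,-0.765,-1],
  [-28.85,-20.45,6.1,0,0,-0.765,-1],
  [-28.85,-20.45,6.1,0,0,-0.765,-1],
  [-28.85,-20.45,6.1,0,0,-0.765,-1],
  [-28.85,-20.45,6.1,0,0,-0.765,-1],
  [-28.85,-20.45,6.1,0,0,-0.765,-1],
  [-28.85,-20.45,6.1,0,0,-0.765,-1],
  [-28.85,-20.45,6.1,0,0,-0.765,-1],
])

```text
time: 1.25
position: [0.4351, 0.3046, 0.1706]
tool_rot: [[-0.929, -0.37, -0.0], [-0.37, 0.929, 0.001], [-0.0, 0.001, -1.0]]
contact_force: [-0.2, 0.4, 0.2]
grip_width: 1.0
```

```bash
python3 - <<'E'
from h import *
I=ctrl.camera_info("wrist");im=ctrl.camera("wrist");cv2.imwrite("pics/w1.png",im[:,:,::-1]);np.save("w1.npy",I,allow_pickle=True)
plan([.436,.302,.17],down(111.5))
h=cv2.cvtColor(im,cv2.COLOR_RGB2HSV)
m=cv2.inRange(h,(8,150,90),(20,255,255))
for c in cv2.findContours(m,0,2)[0]:
    if cv2.contourArea(c)<200: continue
    print(cv2.boundingRect(c),cv2.minAreaRect((onz(I,c.reshape(-1,2),.05)[:,:2]*1000).astype(np.float32)))
E
```

```text
t 1.3 pos [0.4351 0.3045 0.1705] shift cm [ 0.01 -0.27  0.05] turn [0.0009 0.0004 0.0034] grip 1.003 F [ 0.6  0.1 -0.1]
(253, 146, 44, 34) ((403.20086669921875, 292.3323669433594), (26.54250717163086, 34.32952117919922), 21.71353530883789)
(315, 36, 80, 69) ((317.11126708984375, 321.5910339355469), (41.45870590209961, 53.316795349121094), 11.948358535766602)
```

View pics/w1.png

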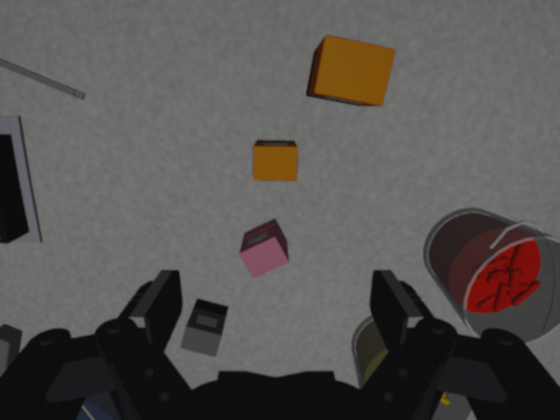

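The wrist view shows the small orange block at (275,161), measuring 27x35 mm. The pink block is at (265,250), the grey one at (205,327), and the oversized orange one at (354,70). The small one is the relay, centred at about (0.4035, 0.2925) with its long axis at 111.7°.

```bash
python3 - <<'E'
from h import *
im=cv2.imread("pics/w1.png")[:,:,::-1]; crop(im,230,120,320,200,6,"pics/w1c.png")
plan([.4035,.2925,.09],down(111.7)); plan([.4035,.2925,.022],down(111.7))
E
```

```text
t 1.3 pos [0.4351 0.3045 0.1705] shift cm [3.38 0.05 8.05] turn [ 0.0009  0.0004 -0.0001] grip 1.003 F [ 0.6  0.1 -0.1]
t 1.3 pos [0.4351 0.3045 0.1705] shift cm [ 3.39  0.04 14.85] turn [ 0.0009  0.0004 -0.0001] grip 1.003 F [ 0.6  0.1 -0.1]
```

View pics/w1c.png

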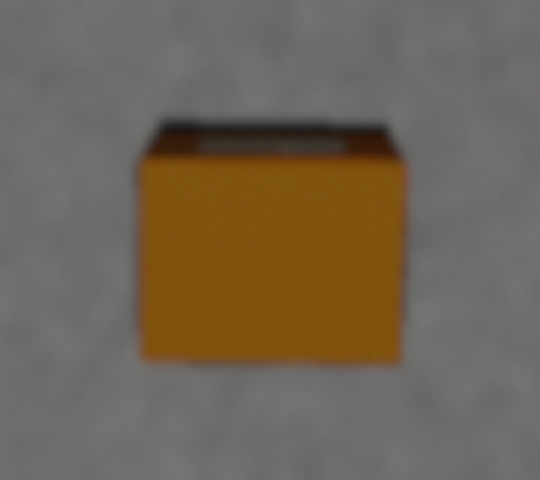

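jog_arm([
  [3.4,0.05,3,0,0,0,-1],
  [3.4,0.05,7,0,0,0,-1],
  [3.4,0.05,11,0,0,0,-1],
  [3.4,0.05,14.85,0,0,0,-1],
  [3.4,0.05,14.85,0,0,0,-1],
  [3.4,0.05,14.85,0,0,0,-1],
  [3.4,0.05,14.85,0,0,0,1],
  [3.4,0.05,14.85,0,0,0,1],
  [3.4,0.05,14.85,0,0,0,1],
  [3.4,0.05,14.85,0,0,0,1],
  [3.4,0.05,14.85,0,0,0,1],
  [3.4,0.05,14.85,0,0,0,1],
], newtons=45)

```text
time: 2.5
position: [0.4052, 0.2911, 0.0233]
tool_rot: [[-0.93, -0.366, 0.002], [-0.366, 0.93, 0.002], [-0.002, 0.001, -1.0]]
contact_force: [-2.3, -1.4, 7.6]
grip_width: 0.417
```

```bash
python3 - <<'E'
from h import *
im=ctrl.camera("wrist");cv2.imwrite("pics/w2.png",im[:,:,::-1])
plan([.4035,.2925,.022],down(111.7))
plan([.4035,.2925,.16],down(111.7))
E
```

```text
t 2.55 pos [0.4053 0.2912 0.0233] shift cm [0.11 0.19 0.13] turn [ 0.0008  0.0026 -0.0037] grip 0.416 F [-1.  -1.8  6.8]
t 2.55 pos [0.4053 0.2912 0.0233] shift cm [  0.08   0.2  -13.67] turn [ 0.0008  0.0026 -0.0037] grip 0.416 F [-1.  -1.8  6.8]
```

View pics/w2.png

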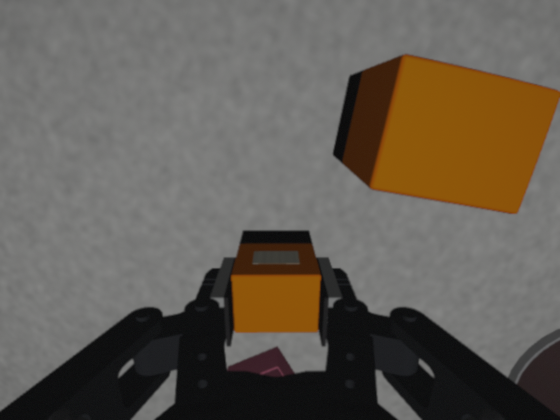

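The relay is gripped (35 mm opening, centred at (277,303)). Next I'll lift it and look at the socket.

```bash
python3 - <<'E'
from h import *
T=ctrl.camera_info("top")
print(onz(T,[[285,220]],.035), onz(T,[[275.2,182]],.17))
plan([.61,.06,.26],down(107))
E
```

```text
[[0.50891929 0.02346143 0.035     ]] [[0.5974876  0.05588297 0.17      ]]
t 2.55 pos [0.4053 0.2912 0.0233] shift cm [-10.65 -28.99 -23.66] turn [0.0009 0.0026 0.0783] grip 0.416 F [-1.  -1.8  6.8]
```

jog_arm([
  [0,0,-4,0,0,0,1],
  [0,0,-9,0,0,0,1],
  [0,0,-14,0,0,0,1],
  [-2,-5,-18,0,0,0.03,1],
  [-10.65,-29,-23.7,0,0,0.078,1],
  [-10.65,-29,-23.7,0,0,0.078,1],
  [-10.65,-29,-23.7,0,0,0.078,1],
  [-10.65,-29,-23.7,0,0,0.078,1],
  [-10.65,-29,-23.7,0,0,0.078,1],
  [-10.65,-29,-23.7,0,0,0.078,1],
  [-10.65,-29,-23.7,0,0,0.078,1],
  [-10.65,-29,-23.7,0,0,0.078,1],
])

```text
time: 3.75
position: [0.6093, 0.0594, 0.2588]
tool_rot: [[-0.957, -0.292, -0.001], [-0.292, 0.957, 0.0], [0.0, 0.001, -1.0]]
contact_force: [-0.4, -0.2, -1.5]
grip_width: 0.416
```

```bash
python3 - <<'E'
from h import *
I=ctrl.camera_info("wrist");im=ctrl.camera("wrist");cv2.imwrite("pics/w3.png",im[:,:,::-1]);np.save("w3.npy",I,allow_pickle=True)
plan([.61,.06,.26],down(107))
E
```

```text
t 3.8 pos [0.6088 0.0605 0.2585] shift cm [-0.1  -0.09 -0.15] turn [ 0.0011 -0.0008  0.0012] grip 0.408 F [-0.6  0.1 -0.9]
```

View pics/w3.png

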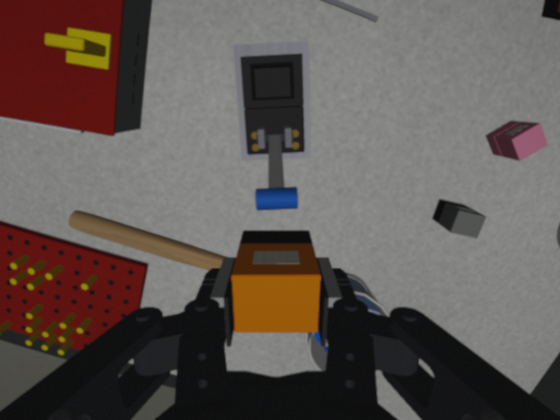

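The view shows the socket with its pocket at (272,82), the lever knob at (277,198), and the driver tab at upper left (80,47). Next I'll measure the socket, knob, tab and relay-in-hand.

```bash
python3 - <<'E'
from h import *
im=cv2.imread("pics/w3.png")[:,:,::-1];I=np.load("w3.npy",allow_pickle=True).item()
g=np.clip(im.astype(float)*2.2,0,255).astype(np.uint8)
crop(g,225,30,325,215,4,"pics/w3c.png")
s=ctrl.read_state();p=np.array(s["position"])
h=cv2.cvtColor(im,cv2.COLOR_RGB2HSV);
m=cv2.inRange(h,(8,150,110),(20,255,255));m[:220]=0
c=max(cv2.findContours(m,0,2)[0],key=cv2.contourArea)
r=cv2.minAreaRect((onz(I,c.reshape(-1,2),p[2]+.0267)[:,:2]*1000).astype(np.float32));print("relay in hand",r,p)
m=cv2.inRange(h,(105,150,60),(130,255,255));m[:170]=0;m[225:]=0;m[:,:240]=0;m[:,310:]=0
c=max(cv2.findContours(m,0,2)[0],key=cv2.contourArea)
print("knob px",cv2.minAreaRect(c))
# dark block
v=im.max(2);print(v[40:115:6,272],v[82,235:310:5])
E
```

```text
relay in hand ((607.569580078125, 59.80863571166992), (26.486217498779297, 35.08469772338867), 16.983348846435547) [0.60876701 0.06054918 0.2585317 ]
knob px ((276.1461181640625, 198.13075256347656), (19.802797317504883, 40.21576690673828), 86.8201675415039)
[130 125 125  35  18  36  35  36  36  36  33  32  36] [129 122  35  32  30  35  35  36  36  36  35  25  34  36 128]
```

View pics/w3c.png

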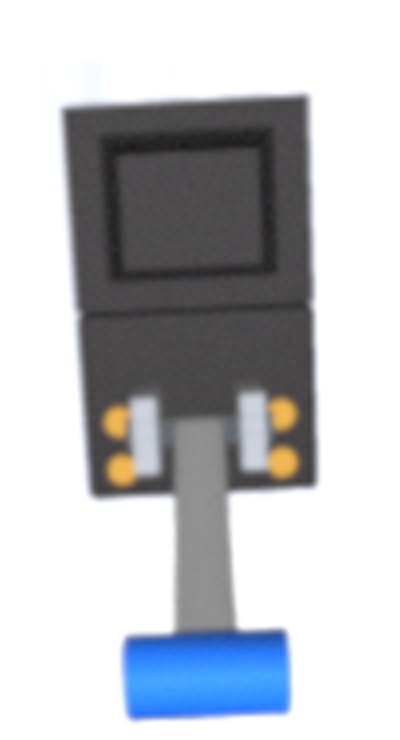

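```bash
python3 - <<'E'
from h import *
I=np.load("w3.npy",allow_pickle=True).item()
f=lambda a:(np.array(a,float)+.5)/4-.5+[225,30]
c=onz(I,f([[64,108],[306,96],[315,485],[92,495]]),.035)[:,:2]*1000
print("block corners",c.round(1))
for a,b in((0,1),(1,2),(2,3),(3,0)):
    d=c[b]-c[a];print(np.linalg.norm(d).round(1),np.degrees(np.arctan2(d[1],d[0])).round(1))
r=cv2.minAreaRect(c.astype(np.float32));print(r)
m=onz(I,f([[100,138],[272,128],[275,268],[111,278]]),.035)[:,:2]*1000
print("mouth",m.round(1),m.mean(0),np.linalg.norm(np.diff(m,axis=0),axis=1))
th=np.radians(17.);ux=np.array([np.cos(th),np.sin(th)])
print("pocket from block centre",c.mean(0)-25*ux)
k=onz(I,f([[207,675]]),.17);print("knob@.17",k, I["pose"][:3,3])
# divide line
E
```

```text
block corners [[497.9 -11.2]
 [477.1  47.3]
 [571.2  80.8]
 [591.8  22.7]]
62.2 109.6
99.8 19.6
61.6 -70.4
99.8 -160.1
((534.5313110351562, 34.76105499267578), (99.84537506103516, 62.150848388671875), 19.559051513671875)
mouth [[ 5.023e+02 -4.000e-01]
 [ 4.870e+02  4.140e+01]
 [ 5.199e+02  5.270e+01]
 [ 5.350e+02  1.200e+01]] [511.05405107  26.41414459] [44.41361877 34.7596664  43.42857608]
pocket from block centre [510.59107331  27.58014288]
knob@.17 [[0.59581612 0.05684264 0.17      ]] [0.53431484 0.03747682 0.40007505]
```

The socket is at 19.6°. The pocket centre comes out at (0.511, 0.0264) from both the block corners and the mouth, and the block measures 100x62 mm against the known 102x64. The knob fits q≈1.92. I'll align above the pocket and go down near the mouth.

```bash
python3 - <<'E'
from h import *
plan([.512,.0271,.24],down(109.6));plan([.512,.0271,.068],down(109.6))
E
```

```text
t 3.8 pos [0.6088 0.0605 0.2585] shift cm [10.23 -0.36  1.86] turn [ 0.0011 -0.0008 -0.0441] grip 0.408 F [-0.6  0.1 -0.9]
t 3.8 pos [0.6088 0.0605 0.2585] shift cm [10.22 -0.38 19.06] turn [ 0.0011 -0.0008 -0.0441] grip 0.408 F [-0.6  0.1 -0.9]
```

jog_arm([
  [4,-0.2,0,0,0,-0.02,1],
  [8,-0.36,0,0,0,-0.044,1],
  [10.2,-0.36,2,0,0,-0.044,1],
  [10.2,-0.36,6,0,0,-0.044,1],
  [10.2,-0.36,10.5,0,0,-0.044,1],
  [10.2,-0.36,15,0,0,-0.044,1],
  [10.2,-0.36,18,0,0,-0.044,1],
  [10.2,-0.36,19,0,0,-0.044,1],
  [10.2,-0.36,19,0,0,-0.044,1],
  [10.2,-0.36,19,0,0,-0.044,1],
  [10.2,-0.36,19,0,0,-0.044,1],
])

```text
time: 4.9
position: [0.5146, 0.0268, 0.0706]
tool_rot: [[-0.942, -0.335, 0.004], [-0.335, 0.942, 0.001], [-0.004, -0.001, -1.0]]
contact_force: [-0.7, 0.2, -1.1]
grip_width: 0.413
```

```bash
python3 - <<'E'
from h import *
I=ctrl.camera_info("wrist");im=ctrl.camera("wrist");cv2.imwrite("pics/w4.png",im[:,:,::-1]);np.save("w4.npy",I,allow_pickle=True)
g=np.clip(im.astype(float)*2.2,0,255).astype(np.uint8);crop(g,180,180,370,350,4,"pics/w4c.png")
plan([.512,.0271,.068],down(109.6))
plan([.512,.0271,.0383],down(109.6))
E
```

```text
t 4.95 pos [0.5145 0.0266 0.0705] shift cm [0.22 0.13 0.25] turn [-0.0006  0.0033 -0.0007] grip 0.413 F [ 0.   0.2 -0.5]
t 4.95 pos [0.5145 0.0266 0.0705] shift cm [0.23 0.13 3.22] turn [-0.0006  0.0033 -0.0007] grip 0.413 F [ 0.   0.2 -0.5]
```

View pics/w4c.png

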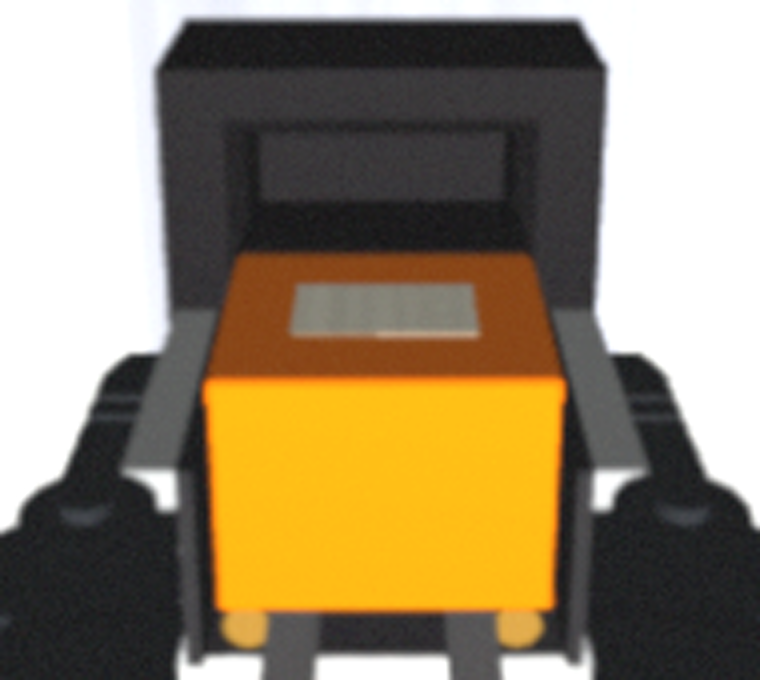

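```bash
python3 - <<'E'
from h import *
I=np.load("w4.npy",allow_pickle=True).item();s=ctrl.read_state();p=np.array(s["position"]);R=np.array(s["tool_rot"])
f=lambda a:(np.array(a,float)+.5)/4-.5+[180,180]
def tl(X): return ((X-p)@R*1000).round(1)
print("block -x edge",onz(I,f([[157,68],[606,68]]),.035).round(4), tl(onz(I,f([[157,68],[606,68]]),.035)))
print("mouth -x edge",tl(onz(I,f([[223,124],[540,124]]),.035)))
zt=p[2]+.0267
print("relay top",tl(onz(I,f([[205,378],[565,378],[555,611],[216,611]]),zt)))
print("relay bottom -x edge",tl(onz(I,f([[245,212],[522,212]]),p[2]-.0233)))
E
```

```text
block -x edge [[ 0.4972 -0.012   0.035 ]
 [ 0.4762  0.0469  0.035 ]] [[ 29.3 -30.6  35.5]
 [ 29.4  32.   35.4]]
mouth -x edge [[ 21.1 -21.7  35.5]
 [ 21.2  23.1  35.5]]
relay top [[ 15.  -16.4 -26.7]
 [ 15.1  18.8 -26.8]
 [-12.5  19.1 -26.7]
 [-12.6 -16.5 -26.6]]
relay bottom -x edge [[ 12.6 -17.6  23.3]
 [ 12.7  19.6  23.2]]
```

In the tool frame the relay centre is at (1.25, 1.2) mm and the pocket at about (3.2, 0.8) mm. I'll shift +2.0 and -0.4 mm, then insert slowly.

jog_arm([
  [0.2,-0.04,0.3,0,0.003,0,1],
  [0.2,-0.04,0.3,0,0.003,0,1],
  [0.2,-0.04,0.8,0,0.003,0,1],
  [0.2,-0.04,1.2,0,0.003,0,1],
  [0.2,-0.04,1.6,0,0.003,0,1],
  [0.2,-0.04,2.0,0,0.003,0,1],
])

```text
time: 5.55
position: [0.5113, 0.0253, 0.0482]
tool_rot: [[-0.942, -0.335, -0.003], [-0.335, 0.942, -0.001], [0.003, 0.0, -1.0]]
contact_force: [-0.3, 0.7, -1.1]
grip_width: 0.411
```

jog_arm([
  [0,0,0.4,0,0,0,1],
  [0,0,0.7,0,0,0,1],
  [0,0,0.9,0,0,0,1],
  [0,0,1.1,0,0,0,1],
  [0,0,1.1,0,0,0,1],
])

```text
time: 6.05
position: [0.5114, 0.0252, 0.0384]
tool_rot: [[-0.942, -0.335, -0.003], [-0.335, 0.942, -0.001], [0.003, 0.0, -1.0]]
contact_force: [-2.0, 0.4, 5.8]
grip_width: 0.412
```

jog_arm([
  [0,0,0.15,0,0,0,1],
  [0,0,0.3,0,0,0,1],
  [0,0,0.3,0,0,0,1],
], newtons=80)

```text
time: 6.35
position: [0.5115, 0.0253, 0.0384]
tool_rot: [[-0.942, -0.334, -0.003], [-0.334, 0.942, -0.0], [0.003, 0.001, -1.0]]
contact_force: [-12.0, -2.0, 36.5]
grip_width: 0.409
```

```bash
python3 - <<'E'
from h import *
I=ctrl.camera_info("wrist");im=ctrl.camera("wrist");cv2.imwrite("pics/w5.png",im[:,:,::-1]);np.save("w5.npy",I,allow_pickle=True)
g=np.clip(im.astype(float)*2.2,0,255).astype(np.uint8);crop(g,180,180,370,350,4,"pics/w5c.png")
plan([.512,.0271,.068],down(109.6))
E
```

```text
t 6.4 pos [0.5115 0.0253 0.0384] shift cm [-0.1   0.16 -2.96] turn [ 0.0005 -0.0029 -0.0012] grip 0.409 F [-11.5  -0.4  37. ]
```

View pics/w5c.png

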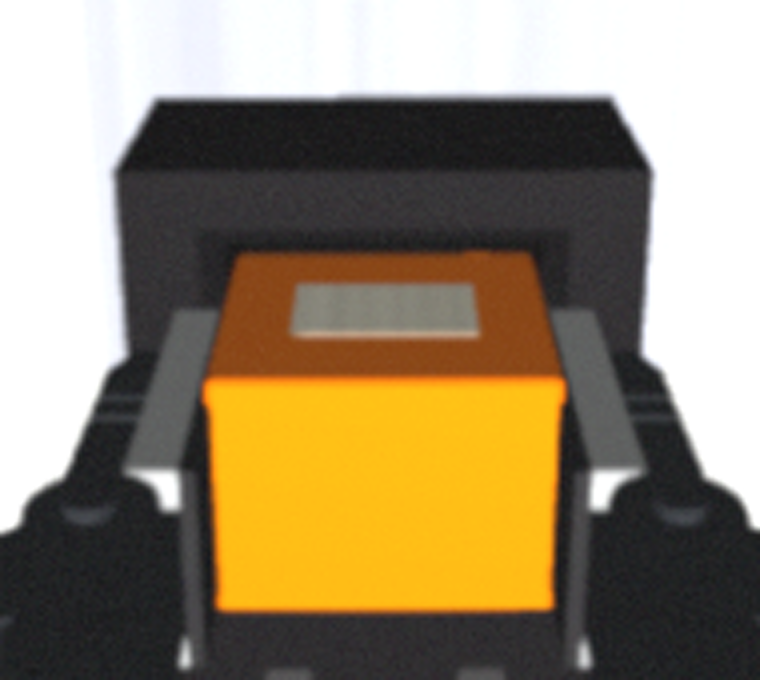

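It didn't move under 37 N, z sits exactly at the home value of 0.0384, and the black third is out of sight in the pocket. I'll relieve the push, open, lift, and go over the knob.

jog_arm([
  [0,0,-0.35,0,0,0,1],
  [0,0,-0.35,0,0,0,1],
  [0,0,-0.35,0,0,0,-1],
  [0,0,-0.35,0,0,0,-1],
  [0,0,-0.35,0,0,0,-1],
  [0,0,-0.35,0,0,0,-1],
  [0,0,-3,0,0,0,-1],
  [0,0,-7,0,0,0,-1],
  [0,0,-12,0,0,0,-1],
  [0,0,-17,0,0,0,-1],
  [0,0,-19,0,0,0,-1],
  [0,0,-19,0,0,0,-1],
], newtons=25)

```text
time: 7.6
position: [0.5141, 0.0257, 0.2285]
tool_rot: [[-0.942, -0.334, 0.005], [-0.334, 0.942, 0.0], [-0.004, -0.001, -1.0]]
contact_force: [-0.2, 0.1, 0.2]
grip_width: 0.998
```

```bash
python3 - <<'E'
from h import *
I=ctrl.camera_info("wrist");im=ctrl.camera("wrist");cv2.imwrite("pics/w6.png",im[:,:,::-1]);np.save("w6.npy",I,allow_pickle=True)
plan([.596,.0567,.215],down(109.6));plan([.596,.0567,.149],down(109.6))
cv2.imwrite("pics/s6.png",ctrl.camera("scene")[:,:,::-1])
im=cv2.imread("pics/s6.png")[:,:,::-1];crop(im,240,170,340,250,6,"pics/s6c.png")
E
```

```text
t 7.65 pos [0.5127 0.0256 0.2262] shift cm [-8.89  0.15  1.12] turn [-0.0006  0.0003 -0.0009] grip 1.001 F [-0.6  0.6 -0.1]
t 7.65 pos [0.5127 0.0256 0.2262] shift cm [-8.89  0.15  7.72] turn [-0.0006  0.0003 -0.0009] grip 1.001 F [-0.6  0.6 -0.1]
```

View pics/w6.png

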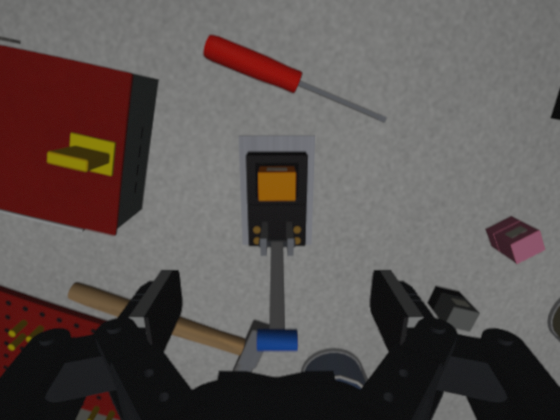

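View pics/s6c.png

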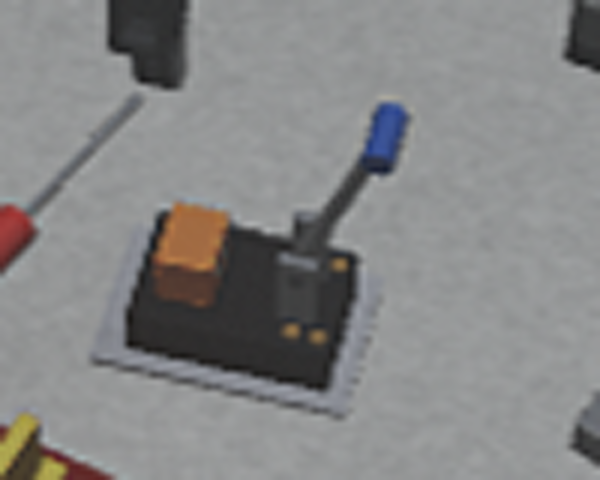

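The relay stands upright in the socket, and the knob is at (278,340). I'll triangulate the knob from the two wrist views, then move over it.

```bash
python3 - <<'E'
from h import *
A=np.load("w3.npy",allow_pickle=True).item();B=np.load("w6.npy",allow_pickle=True).item()
im=cv2.imread("pics/w6.png");h=cv2.cvtColor(im,cv2.COLOR_BGR2HSV)
m=cv2.inRange(h,(105,150,60),(130,255,255));m[:320]=0;m[370:]=0;m[:,:250]=0;m[:,305:]=0
c=max(cv2.findContours(m,0,2)[0],key=cv2.contourArea);r=cv2.minAreaRect(c);print(r)
X,g=tri(A,[[276.1,198.1]],B,[r[0]]);print(X,g)
hp=np.array([.5628,.0448,.072]);d=X[0]-hp;print(d, np.linalg.norm(d[[0,1,2]]))
print(proj(B,[.596,.0567,.1707]))
plan([.596,.0567,.215],down(109.6));plan([.596,.0567,.149],down(109.6))
E
```

```text
((276.5, 341.0), (18.0, 39.0), 90.0)
[[0.59550578 0.05637616 0.17084972]] [0.00031016]
[0.03270578 0.01157616 0.09884972] 0.10476136529308648
[[276.89877273 341.48749709]]
t 7.7 pos [0.5117 0.0254 0.2246] shift cm [-8.99  0.13  0.94] turn [ 0.     -0.0029 -0.001 ] grip 0.996 F [ 0.4  0.4 -1.3]
t 7.7 pos [0.5117 0.0254 0.2246] shift cm [-9.01  0.13  7.54] turn [ 0.     -0.0029 -0.001 ] grip 0.996 F [ 0.4  0.4 -1.3]
```

jog_arm([
  [-5,0.1,0,0,0,0,-1],
  [-9,0.1,0,0,0,0,-1],
  [-9,0.1,2,0,0,0,-1],
  [-9,0.1,5,0,0,0,-1],
  [-9,0.1,7.5,0,0,0,-1],
  [-9,0.1,7.5,0,0,0,-1],
  [-9,0.1,7.5,0,0,0,1],
  [-9,0.1,7.5,0,0,0,1],
  [-9,0.1,7.5,0,0,0,1],
  [-9,0.1,7.5,0,0,0,1],
  [-9,0.1,7.5,0,0,0,1],
  [-9,0.1,7.5,0,0,0,1],
], newtons=25)

```text
time: 8.9
position: [0.5974, 0.0559, 0.1508]
tool_rot: [[-0.943, -0.334, 0.0], [-0.334, 0.943, -0.001], [0.0, -0.001, -1.0]]
contact_force: [1.6, -2.6, 5.2]
grip_width: 0.35
```

```bash
python3 - <<'E'
from h import *
im=ctrl.camera("wrist");cv2.imwrite("pics/w7.png",im[:,:,::-1])
plan([.596,.0567,.149],down(109.6))
q0=1.92
for q in np.linspace(q0,0,13)[1:]:
    print(round(q,2),"x",round(10.5*(np.cos(q)-np.cos(q0)),2),"z",round(-10.5*(np.sin(q)-np.sin(q0)),2))
E
```

```text
t 8.95 pos [0.5975 0.056  0.1508] shift cm [0.11 0.12 0.18] turn [-0.0012 -0.0001 -0.0014] grip 0.344 F [ 2.  -2.1  5.9]
1.76 x 1.62 z -0.45
1.6 x 3.29 z -0.63
1.44 x 4.96 z -0.54
1.28 x 6.6 z -0.19
1.12 x 8.17 z 0.42
0.96 x 9.61 z 1.26
0.8 x 10.91 z 2.33
0.64 x 12.01 z 3.6
0.48 x 12.91 z 5.02
0.32 x 13.56 z 6.56
0.16 x 13.96 z 8.19
0.0 x 14.09 z 9.87
```

View pics/w7.png

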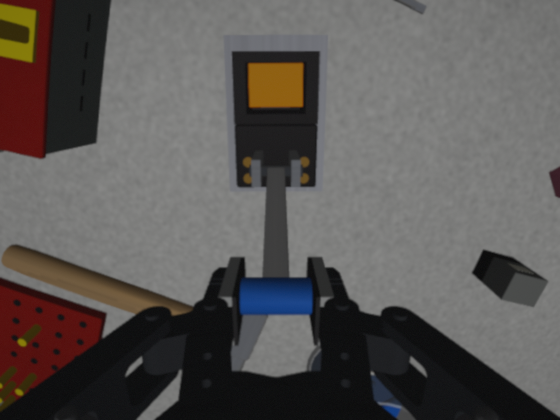

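The knob is pinched end to end. I'll swing it down along the arc in two stages.

jog_arm([
  [1.62,0,-0.45,0,0,0,1],
  [3.3,0,-0.63,0,0,0,1],
  [4.96,0,-0.54,0,0,0,1],
  [6.6,0,-0.2,0,0,0,1],
  [8.17,0,0.42,0,0,0,1],
  [9.6,0,1.26,0,0,0,1],
  [10.9,0,2.33,0,0,0,1],
  [12.0,0,3.6,0,0,0,1],
  [12.0,0,3.6,0,0,0,1],
])

```text
time: 9.85
position: [0.4822, 0.0149, 0.1131]
tool_rot: [[-0.943, -0.333, -0.003], [-0.333, 0.943, -0.002], [0.004, -0.001, -1.0]]
contact_force: [1.1, -5.3, 0.9]
grip_width: 0.348
```

```bash
python3 - <<'E'
from h import *
im=ctrl.camera("wrist");cv2.imwrite("pics/w8.png",im[:,:,::-1])
plan([.596,.0567,.149],down(109.6))
E
```

```text
t 9.9 pos [0.4826 0.015  0.1136] shift cm [-12.07   0.15  -3.59] turn [-0.0008 -0.0041 -0.0021] grip 0.341 F [ 0.8 -4.8  1.8]
```

View pics/w8.png

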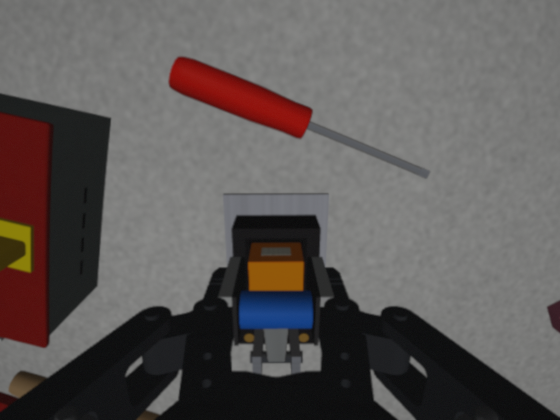

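jog_arm([
  [0.9,0.05,1.42,0,0,0,1],
  [1.55,0.05,2.96,0,0,0,1],
  [1.95,0.05,4.6,0,0,0,1],
  [2.08,0.05,5.6,0,0,0,1],
  [2.08,0.05,6.3,0,0,0,1],
  [2.08,0.05,6.5,0,0,0,1],
  [2.08,0.05,6.5,0,0,0,1],
])

```text
time: 10.6
position: [0.4631, 0.0081, 0.0487]
tool_rot: [[-0.943, -0.333, -0.004], [-0.333, 0.943, -0.003], [0.004, -0.001, -1.0]]
contact_force: [0.1, -7.8, 0.9]
grip_width: 0.347
```

```bash
python3 - <<'E'
from h import *
im=ctrl.camera("wrist");cv2.imwrite("pics/w9.png",im[:,:,::-1])
plan([.596,.0567,.149],down(109.6))
cv2.imwrite("pics/s9.png",ctrl.camera("scene")[:,:,::-1])
im=cv2.imread("pics/s9.png")[:,:,::-1];crop(im,220,150,340,250,6,"pics/s9c.png")
E
```

```text
t 10.65 pos [0.4631 0.0081 0.0488] shift cm [-14.1    0.15 -10.08] turn [-0.0011 -0.0043 -0.0026] grip 0.344 F [-0.2 -7.2  1. ]
```

View pics/w9.png

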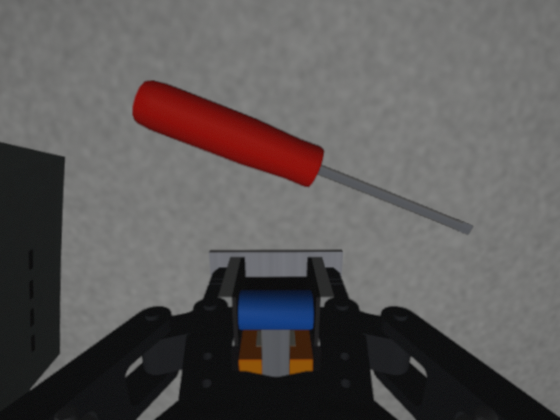

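View pics/s9c.png

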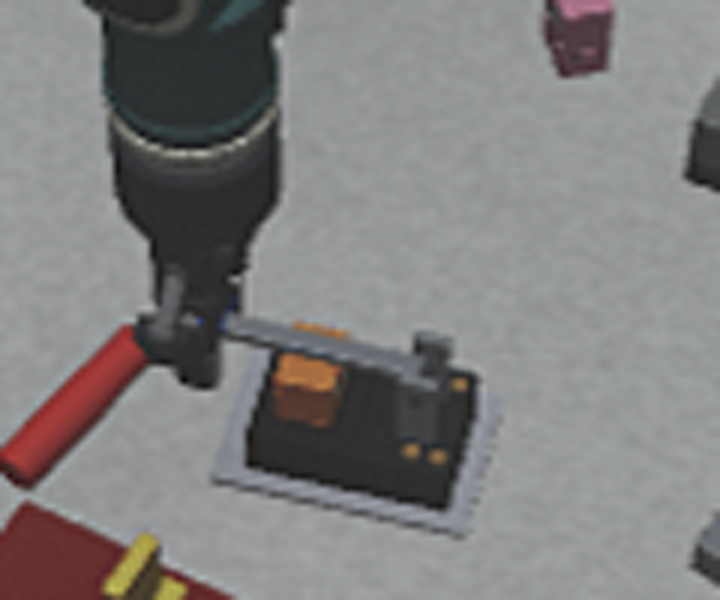

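jog_arm([
  [0,0,0.2,0,0,0,1],
  [0,0,0.4,0,0,0,1],
  [0,0,0.4,0,0,0,1],
], newtons=40)

```text
time: 11.0
position: [0.4632, 0.0081, 0.0452]
tool_rot: [[-0.943, -0.333, -0.003], [-0.333, 0.943, -0.002], [0.004, -0.001, -1.0]]
contact_force: [-0.8, -7.9, 3.9]
grip_width: 0.345
```

jog_arm([
  [0,0,-0.2,0,0,0,-1],
  [0,0,-0.2,0,0,0,-1],
  [0,0,-0.2,0,0,0,-1],
  [0,0,-0.2,0,0,0,-1],
  [0,0,-4,0,0,0,-1],
  [0,0,-9,0,0,0,-1],
  [0,0,-13,0,0,0,1],
  [-7,0,-13,0,0,0,1],
  [-7,0,-13,0,0,0,1],
  [-7,0,-13,0,0,0,1],
  [-7,0,-13,0,0,0,1],
])

```text
time: 12.1
position: [0.5285, 0.0333, 0.1741]
tool_rot: [[-0.942, -0.335, -0.005], [-0.335, 0.942, -0.001], [0.005, 0.0, -1.0]]
contact_force: [-0.1, -0.1, -0.0]
grip_width: 0.145
```

```bash
python3 - <<'E'
from h import *
plan([.596,.0567,.149],down(109.6))
I=ctrl.camera_info("wrist");im=ctrl.camera("wrist");cv2.imwrite("pics/w10.png",im[:,:,::-1]);np.save("w10.npy",I,allow_pickle=True)
S=ctrl.camera_info("scene");sc=ctrl.camera("scene");cv2.imwrite("pics/s10.png",sc[:,:,::-1]);crop(sc,230,150,320,250,6,"pics/s10c.png")
def blue(im,box):
    h=cv2.cvtColor(im,cv2.COLOR_RGB2HSV);m=cv2.inRange(h,(105,120,40),(130,255,255));k=np.zeros_like(m);x0,y0,x1,y1=box;k[y0:y1,x0:x1]=m[y0:y1,x0:x1]
    c=max(cv2.findContours(k,0,2)[0],key=cv2.contourArea);print(cv2.boundingRect(c));return cv2.minAreaRect(c)[0]
a=blue(im,(200,50,360,360));b=blue(sc,(240,180,300,240));print(a,b)
X,g=tri(I,[a],S,[b]);print(X,g)
print("expected scene px at q=0,.1:",proj(S,[[.4639,.0097,.072],[.4639,.0097,.082]]), proj(I,[[.4639,.0097,.072],[.4639,.0097,.082]]))
E
```

```text
t 12.1 pos [0.5285 0.0333 0.1741] shift cm [-7.15 -0.06  2.48] turn [ 0.0004 -0.0049 -0.0004] grip 0.145 F [-0.1 -0.1 -0. ]
(252, 110, 42, 21)
(252, 199, 7, 9)
(272.5, 120.0) (255.01722717285156, 202.70689392089844)
[[0.4649608  0.00973292 0.07215255]] [0.0018071]
expected scene px at q=0,.1: [[254.40378201 202.61520141]
 [254.25244756 200.55403165]] [[273.43021541 119.74406159]
 [273.33543923 120.26882746]]
```

View pics/w10.png

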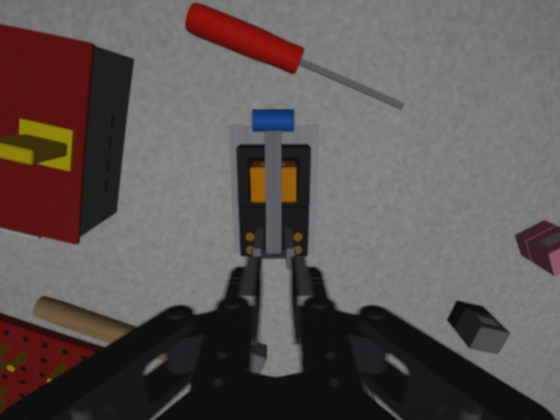

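View pics/s10c.png

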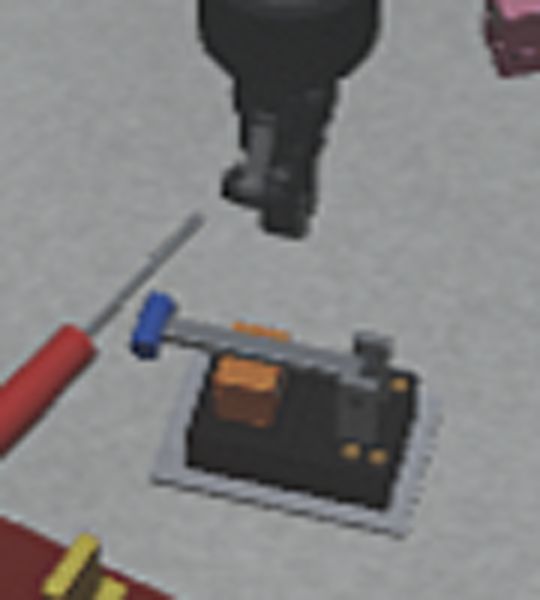

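The knob triangulates to z≈0.072 (q≈0). To be sure it's fully down, I'll press it from above with the fingers closed.

```bash
python3 - <<'E'
from h import *
plan([.464,.0097,.1],down(109.6));plan([.464,.0097,.081],down(109.6))
E
```

```text
t 12.2 pos [0.528  0.0328 0.174 ] shift cm [ 6.77 -0.04  7.44] turn [ 0.0004 -0.0052 -0.0013] grip 0.002 F [ 0.5 -0.7 -0.4]
t 12.2 pos [0.528  0.0328 0.174 ] shift cm [ 6.76 -0.04  9.34] turn [ 0.0004 -0.0052 -0.0013] grip 0.002 F [ 0.5 -0.7 -0.4]
```

jog_arm([
  [4,0,1,0,0,0,1],
  [6.75,0,4,0,0,0,1],
  [6.75,0,7.4,0,0,0,1],
  [6.75,0,8.5,0,0,0,1],
  [6.75,0,9.2,0,0,0,1],
  [6.75,0,9.4,0,0,0,1],
  [6.75,0,9.6,0,0,0,1],
  [6.75,0,9.6,0,0,0,1],
])

```text
time: 13.0
position: [0.4666, 0.0107, 0.08]
tool_rot: [[-0.942, -0.335, -0.001], [-0.335, 0.942, -0.001], [0.001, -0.0, -1.0]]
contact_force: [-0.8, -0.0, 1.8]
grip_width: -0.0
```

jog_arm([
  [0,0,0.15,0,0,0,1],
  [0,0,0.25,0,0,0,1],
  [0,0,0.25,0,0,0,1],
])

```text
time: 13.3
position: [0.4666, 0.0107, 0.0789]
tool_rot: [[-0.942, -0.335, -0.001], [-0.335, 0.942, -0.001], [0.001, -0.0, -1.0]]
contact_force: [-6.4, -0.5, 22.2]
grip_width: -0.003
```

It hits a hard stop at z=0.079 under 22 N, so the lever is shut. Next is the driver, starting with a rough pose from the pictures I already have.

```bash
python3 - <<'E'
from h import *
T=ctrl.camera_info("top")
f=lambda a:(np.array(a,float)+.5)/6-.5+[300,160]
c=onz(T,f([[172,166],[528,137],[563,412],[200,457]]),.082)[:,:2]
print("cover corners",c.round(4))
for a,b in((0,1),(1,2),(2,3),(3,0)):
    d=c[b]-c[a];print((np.linalg.norm(d)*1000).round(1),np.degrees(np.arctan2(d[1],d[0])).round(1))
print("tab?",onz(T,f([[242,305]]),.122))
print(np.round(ctrl.read_state()["joint_positions"],1))
plan([.50,-.10,.30],down(109.6))
E
```

```text
cover corners [[ 0.6062 -0.1081]
 [ 0.6249 -0.2933]
 [ 0.4814 -0.3063]
 [ 0.4556 -0.1211]]
186.2 -84.2
144.2 -174.8
187.0 97.9
151.1 5.0
tab? [[ 0.526551   -0.13681587  0.122     ]]
[ -8.6  23.    3.8 123.5  -2.6  33.7 106.6]
t 13.3 pos [0.4666 0.0107 0.0789] shift cm [  0.58 -11.55 -22.1 ] turn [-0.0002 -0.001  -0.001 ] grip -0.003 F [-6.4 -0.5 22.2]
```

```bash
python3 - <<'E'
from h import *
plan([.53,-.33,.31],down(5.5))
E
```

```text
t 13.3 pos [0.4666 0.0107 0.0789] shift cm [  5.45 -34.23 -23.09] turn [-1.0000e-03 -5.0000e-04  1.8159e+00] grip -0.003 F [-6.4 -0.5 22.2]
```

jog_arm([
  [0,0,-5,0,0,0.1,1],
  [0,0,-10,0,0,0.25,1],
  [0,0,-15,0,0,0.4,1],
  [1,-4,-19,0,0,0.55,1],
  [2,-8,-23,0,0,0.7,1],
  [3,-12,-23,0,0,0.85,1],
  [4,-17,-23,0,0,1.0,1],
  [5,-22,-23,0,0,1.15,1],
  [5.45,-27,-23,0,0,1.3,1],
  [5.45,-31,-23,0,0,1.45,1],
  [5.45,-34.2,-23,0,0,1.6,1],
  [5.45,-34.2,-23,0,0,1.75,1],
])

```text
time: 14.5
position: [0.529, -0.3348, 0.3069]
tool_rot: [[-0.15, 0.989, -0.003], [0.989, 0.15, -0.005], [-0.004, -0.003, -1.0]]
contact_force: [0.1, 0.4, 0.1]
grip_width: 0.002
```

jog_arm([
  [0,0,0,0,0,0.07,1],
  [0,0,0,0,0,0.07,1],
  [0,0,0,0,0,0.07,1],
])

```text
time: 14.8
position: [0.5295, -0.3295, 0.307]
tool_rot: [[-0.094, 0.996, -0.002], [0.996, 0.094, -0.001], [-0.001, -0.002, -1.0]]
contact_force: [-0.2, 0.2, -0.3]
grip_width: 0.004
```

```bash
python3 - <<'E'
from h import *
plan([.53,-.33,.31],down(5.5))
I=ctrl.camera_info("wrist");im=ctrl.camera("wrist");cv2.imwrite("pics/w11.png",im[:,:,::-1]);np.save("w11.npy",I,allow_pickle=True)
print(np.round(ctrl.read_state()["joint_positions"],1))
E
```

```text
t 14.8 pos [ 0.5295 -0.3295  0.307 ] shift cm [-0.06  0.05 -0.3 ] turn [-0.0022  0.0008 -0.0016] grip 0.004 F [-0.2  0.2 -0.3]
[  3.8  22.2  33.6  92.6 -12.8  69.1  45.4]
```

View pics/w11.png

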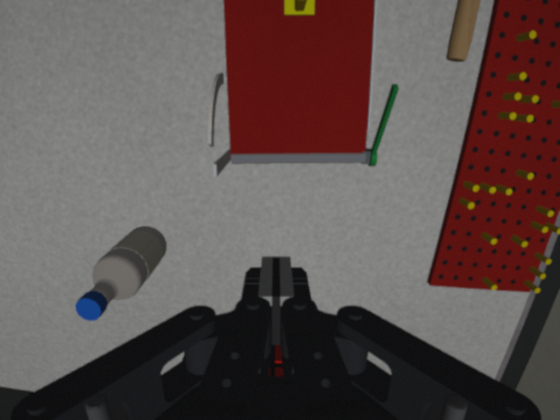

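The pointer runs from (374,160) to a tip at (394,88). The hinge rim is at row 155 and the tab is cut off at the top. I'll shift 12 cm forward for a stereo partner that also shows the tab.

jog_arm([
  [5,0,-0.3,0,0,0,1],
  [10,0,-0.3,0,0,0,1],
  [12,0,-0.3,0,0,0,1],
  [12,0,-0.3,0,0,0,-1],
  [12,0,-0.3,0,0,0,-1],
  [12,0,-0.3,0,0,0,-1],
])

```text
time: 15.45
position: [0.5181, -0.2117, 0.3099]
tool_rot: [[-0.09, 0.996, -0.002], [0.996, 0.09, -0.002], [-0.002, -0.002, -1.0]]
contact_force: [-0.5, -0.6, 0.5]
grip_width: 0.508
```

```bash
python3 - <<'E'
from h import *
plan([.53,-.21,.31],down(5.5))
I=ctrl.camera_info("wrist");im=ctrl.camera("wrist");cv2.imwrite("pics/w12.png",im[:,:,::-1]);np.save("w12.npy",I,allow_pickle=True)
E
```

```text
t 15.45 pos [ 0.5181 -0.2117  0.3099] shift cm [ 0.06  1.2  -0.01] turn [-0.0023  0.0017 -0.0056] grip 0.508 F [-0.5 -0.6  0.5]
```

View pics/w12.png

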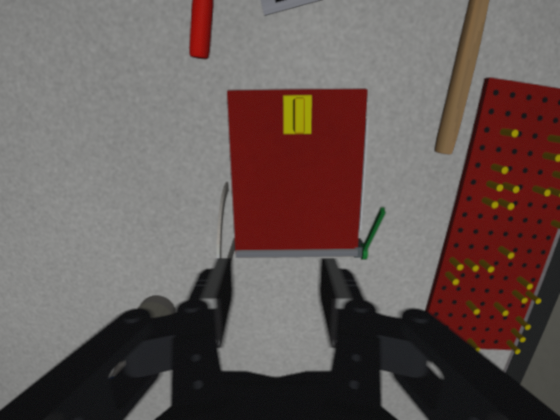

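The view shows the whole cover (corners about (228,90), (366,89), (360,248), (236,249)), the tab fin at (298,115), and the pointer from (365,257) to (382,209).

```bash
python3 - <<'E'
from h import *
A=np.load("w11.npy",allow_pickle=True).item();B=np.load("w12.npy",allow_pickle=True).item()
a=cv2.imread("pics/w11.png");b=cv2.imread("pics/w12.png")
def green(im):
    h=cv2.cvtColor(im,cv2.COLOR_BGR2HSV);m=cv2.inRange(h,(45,120,30),(80,255,255));n,l,st,_=cv2.connectedComponentsWithStats(m)
    i=1+np.argmax(st[1:,4]);ys,xs=np.nonzero(l==i);P=np.c_[xs,ys].astype(float)
    L=cv2.fitLine(P.astype(np.float32),cv2.DIST_L2,0,.01,.01).ravel();d=L[:2]*np.sign(L[1]);t=(P-L[2:])@d
    return L[2:],d,L[2:]+d*(t.min()),L[2:]+d*(t.max()),len(P)
ga,gb=green(a),green(b);print(ga,gb)
X,g=tri(A,[ga[2]],B,[gb[2]]);print("tip",X,g)
# pointer line: intersect planes
def pl(I,G):
    o,v=ray(I,[G[2],G[3]]);n=np.cross(v[0],v[1]);return o,n/np.linalg.norm(n)
oa,na=pl(A,ga);ob,nb=pl(B,gb);d=np.cross(na,nb);d/=np.linalg.norm(d);d*=np.sign(d[1]);print("line dir",d)
# cover
h=cv2.cvtColor(b,cv2.COLOR_BGR2HSV)
m=(cv2.inRange(h,(0,150,50),(8,255,255))|cv2.inRange(h,(172,150,50),(180,255,255))|cv2.inRange(h,(20,150,60),(35,255,255)))
m[:70]=0;m[:,:215]=0;m[:,400:]=0;m[270:]=0
c=max(cv2.findContours(m,0,2)[0],key=cv2.contourArea);q=cv2.approxPolyDP(c,6,True).reshape(-1,2);print(q.tolist())
W=onz(B,q,.082)[:,:2]*1000;print(W.round(1))
r=cv2.minAreaRect((onz(B,c.reshape(-1,2),.082)[:,:2]*1000).astype(np.float32));print(r)
crop(np.clip(b[:,:,::-1].astype(float)*1.8,0,255).astype(np.uint8),270,85,330,145,10,"pics/w12t.png")
crop(np.clip(b[:,:,::-1].astype(float)*1.8,0,255).astype(np.uint8),340,195,400,275,7,"pics/w12p.png")
E
```

```text
(array([382.9029 , 123.99213], dtype=float32), array([-0.3004301 ,  0.95380384], dtype=float32), array([395.2582622 ,  84.76636675]), array([370.27398962, 164.08630146]), 381) (array([372.1229 , 233.02118], dtype=float32), array([-0.40289572,  0.9152459 ], dtype=float32), array([382.95272116, 208.4193925 ]), array([361.43111436, 257.30936888]), 236)
tip [[ 0.62645951 -0.22254899  0.13642956]] [0.00016973]
line dir [-0.08774534  0.78703576  0.6106353 ]
[[229, 91], [235, 248], [357, 246], [366, 90]]
[[ 458.8 -123.7]
 [ 475.2 -305. ]
 [ 623.9 -288.7]
 [ 604.1 -108.9]]
((540.2079467773438, -207.25379943847656), (149.5126495361328, 183.69837951660156), 5.9613037109375)
```

View pics/w12t.png

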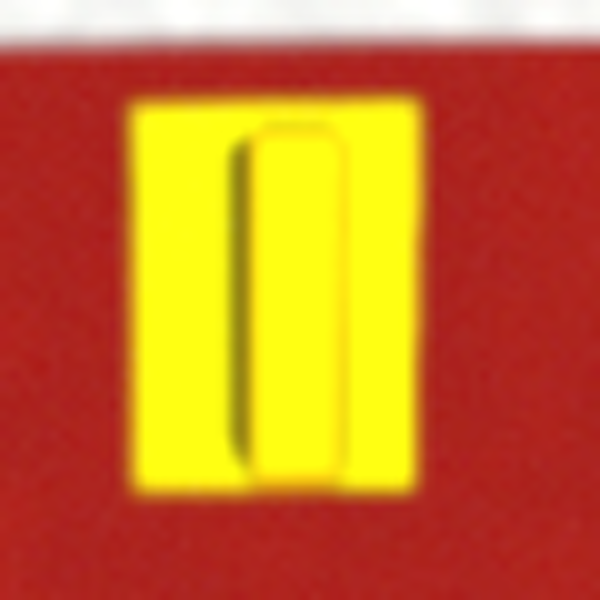

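View pics/w12p.png

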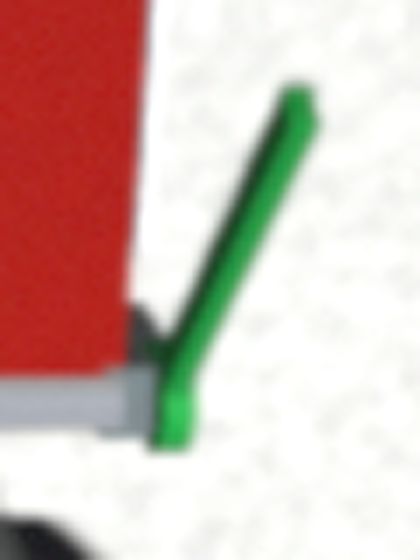

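```bash
python3 - <<'E'
from h import *
A=np.load("w11.npy",allow_pickle=True).item();B=np.load("w12.npy",allow_pickle=True).item()
f=lambda p:(np.array(p,float)+.5)/10-.5+[270,85]
W=onz(B,f([[257,125],[340,125],[340,487],[257,485]]),.122)*1000
print("fin top",W.round(1)[:,:2],"c",W.mean(0))
base=onz(B,f([[130,97],[422,97],[417,493],[133,493]]),.082)*1000;print("yellow base",base.round(1)[:,:2],base.mean(0))
th=np.radians(6.0);ux=np.array([np.cos(th),np.sin(th)]);uy=np.array([-ux[1],ux[0]])
t=W.mean(0)[:2];H=t-165*uy;print("hinge mid from tab",H)
print("front edge mid along y from H",(np.array([531.5,-116.3])-H)@uy,(np.array([531.5,-116.3])-H)@ux)
tip=np.array([626.46,-222.55]);print("tip in hinge frame x,y",(tip-H)@ux,(tip-H)@uy,"z",136.43-79)
a=cv2.imread("pics/w11.png");b=cv2.imread("pics/w12.png")
def green(im,frac):
    h=cv2.cvtColor(im,cv2.COLOR_BGR2HSV);m=cv2.inRange(h,(45,120,30),(80,255,255));n,l,st,_=cv2.connectedComponentsWithStats(m)
    i=1+np.argmax(st[1:,4]);ys,xs=np.nonzero(l==i)
    y1=ys.min()+frac*(ys.max()-ys.min()); cen=[(y,xs[ys==y].mean()) for y in range(ys.min()+3,int(y1))]
    k=np.polyfit(*np.array(cen).T,1);return [[np.polyval(k,y),y] for y in (ys.min(),y1)]
for fr in(.6,.7,.8):
    Ga,Gb=green(a,fr),green(b,fr)
    n=[]
    for I,G in((A,Ga),(B,Gb)):
        o,v=ray(I,G);n.append(np.cross(*v))
    d=np.cross(*n);d*=np.sign(d[1]);print(fr,"elev",np.arctan2(d[2],np.hypot(*d[:2])),"head",np.degrees(np.arctan2(-d[0],d[1])))
E
```

```text
fin top [[ 527.7 -124.6]
 [ 535.5 -123.8]
 [ 539.4 -157.6]
 [ 531.3 -158.2]] c [ 533.47043924 -141.038173    122.        ]
yellow base [[ 515.9 -121.9]
 [ 546.9 -119. ]
 [ 551.4 -160.4]
 [ 520.3 -163.4]] [ 533.63705078 -141.18698811   82.        ]
hinge mid from tab [ 550.71763568 -305.13428574]
front edge mid along y from H 189.80862168696854 0.6261982408507708
tip in hinge frame x,y 83.95984820283387 74.21464743219312 z 57.43000000000001
0.6 elev 0.6544993983132227 head 4.979810225892942
0.7 elev 0.6716406582340426 head 5.563540494334292
0.8 elev 0.7175942859724731 head 7.066948459688743
```

The pointer angle comes to 0.655 to 0.66 (tip at y=74, z=57 mm from the hinge, radius 94 against the known 95). The tab is at (0.5335, -0.141) with the box at 6.0°. The checks agree: the fin is 8x34 mm, and the tip is 84 mm off in x against 83.

```bash
python3 - <<'E'
from h import *
plan([.5335,-.141,.16],down(6));plan([.5335,-.141,.0895],down(6))
E
```

```text
t 15.5 pos [ 0.518  -0.2119  0.3098] shift cm [ 6.94  2.21 14.96] turn [-0.0026  0.0016 -0.0147] grip 0.59 F [-0.2  0.3  0.2]
t 15.5 pos [ 0.518  -0.2119  0.3098] shift cm [ 6.95  2.23 22.01] turn [-0.0026  0.0016 -0.0147] grip 0.59 F [-0.2  0.3  0.2]
```

jog_arm([
  [4,2.2,4,0,0,-0.015,-0.3],
  [6.95,2.2,8,0,0,-0.015,-0.3],
  [6.95,2.2,12,0,0,-0.015,-0.3],
  [6.95,2.2,15,0,0,-0.015,-0.3],
  [6.95,2.2,15,0,0,-0.015,-0.3],
  [6.95,2.2,15,0,0,-0.015,-0.3],
])

```text
time: 16.1
position: [0.5336, -0.1407, 0.1599]
tool_rot: [[-0.105, 0.994, -0.003], [0.994, 0.105, -0.002], [-0.002, -0.003, -1.0]]
contact_force: [0.7, -0.0, 0.6]
grip_width: 0.654
```

```bash
python3 - <<'E'
from h import *
I=ctrl.camera_info("wrist");im=ctrl.camera("wrist");cv2.imwrite("pics/w13.png",im[:,:,::-1]);np.save("w13.npy",I,allow_pickle=True)
plan([.5335,-.141,.0895],down(6))
E
```

```text
t 16.15 pos [ 0.5344 -0.1408  0.1609] shift cm [ 0.   -0.09  7.14] turn [-0.0008  0.002   0.0004] grip 0.65 F [0.1 0.5 0.4]
```

View pics/w13.png

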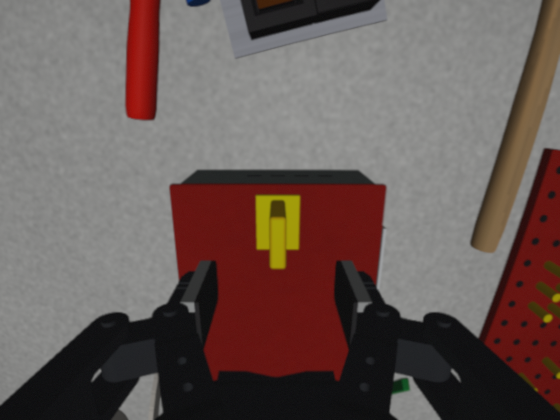

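The fin at (278,240) is centred between the fingers. I'll go down and grip it.

jog_arm([
  [0,-0.05,3,0,0,0,-0.3],
  [0,-0.05,5.5,0,0,0,-0.3],
  [0,-0.05,7.1,0,0,0,-0.3],
  [0,-0.05,7.1,0,0,0,-0.3],
  [0,-0.05,7.1,0,0,0,1],
  [0,-0.05,7.1,0,0,0,1],
  [0,-0.05,7.1,0,0,0,1],
  [0,-0.05,7.1,0,0,0,1],
  [0,-0.05,7.1,0,0,0,1],
  [0,-0.05,7.1,0,0,0,1],
  [0,-0.05,7.1,0,0,0,1],
], newtons=70)

```text
time: 17.25
position: [0.5341, -0.1394, 0.0896]
tool_rot: [[-0.107, 0.994, 0.0], [0.994, 0.107, -0.001], [-0.001, 0.0, -1.0]]
contact_force: [2.4, 0.4, 6.5]
grip_width: 0.108
```

```bash
python3 - <<'E'
from h import *
I=ctrl.camera_info("wrist");im=ctrl.camera("wrist");cv2.imwrite("pics/w14.png",im[:,:,::-1])
s=ctrl.read_state();plan([.5335,-.141,.0895],down(6))
np.save("grip0.npy",np.r_[s["position"],np.array(s["tool_rot"]).ravel()])
b=165;a=(s["position"][2]-.079)*1000;print(a)
for q in np.linspace(0,.655,9): print(round(q,3),"x",round((b*(np.cos(q)-1)-a*np.sin(q))/10,2),"z",round(-(b*np.sin(q)+a*(np.cos(q)-1))/10,2))
print(np.round(s["joint_positions"],1))
E
```

```text
t 17.3 pos [ 0.5341 -0.1394  0.0896] shift cm [-0.15 -0.08  0.01] turn [0.0002 0.0013 0.0021] grip 0.103 F [2.  0.4 6.4]
10.550015270422403
0.0 x 0.0 z -0.0
0.082 x -0.14 z -1.35
0.164 x -0.39 z -2.68
0.246 x -0.75 z -3.98
0.328 x -1.22 z -5.25
0.409 x -1.78 z -6.48
0.491 x -2.45 z -7.66
0.573 x -3.21 z -8.78
0.655 x -4.06 z -9.83
[ -8.1  29.7  24.5 112.9 -18.1  41.   33.4]
```

View pics/w14.png

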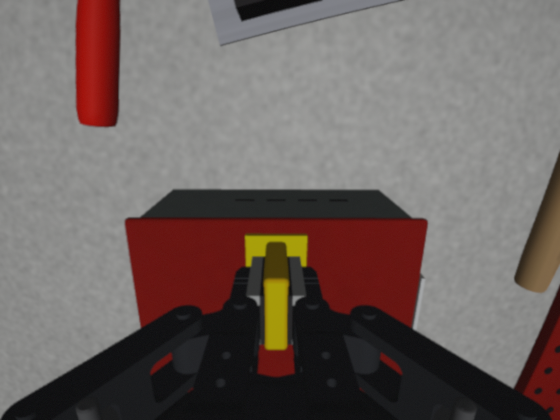

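The tab is gripped (9 mm). I'll lift along the arc, turning the tool with the cover, to about 0.41 first.

jog_arm([
  [-0.06,0,-0.67,0,0.041,0,1],
  [-0.14,0,-1.36,0,0.082,0,1],
  [-0.26,0,-2.02,0,0.123,0,1],
  [-0.4,0,-2.7,0,0.164,0,1],
  [-0.57,0,-3.36,0,0.205,0,1],
  [-0.76,0,-4.01,0,0.246,0,1],
  [-0.98,0,-4.66,0,0.287,0,1],
  [-1.23,0,-5.3,0,0.328,0,1],
  [-1.5,0,-5.92,0,0.369,0,1],
  [-1.8,0,-6.53,0,0.409,0,1],
  [-1.8,0,-6.53,0,0.409,0,1],
], newtons=90)

```text
time: 18.4
position: [0.5359, -0.1569, 0.1547]
tool_rot: [[-0.097, 0.994, -0.043], [0.912, 0.106, 0.397], [0.399, -0.001, -0.917]]
contact_force: [2.2, 3.9, 2.0]
grip_width: 0.099
```

```bash
python3 - <<'E'
from h import *
I=ctrl.camera_info("wrist");im=ctrl.camera("wrist");cv2.imwrite("pics/w15.png",im[:,:,::-1])
s=ctrl.read_state();plan([.5335,-.141,.0895],down(6))
g=np.load("grip0.npy");R0=g[3:].reshape(3,3);print("in start tool cm",(R0.T@(np.array(s["position"])-g[:3])*100).round(2),Ro.from_matrix(R0.T@np.array(s["tool_rot"])).as_rotvec().round(3))
print(np.round(s["joint_positions"],1))
sc=ctrl.camera("scene");cv2.imwrite("pics/s15.png",sc[:,:,::-1]);crop(sc,160,190,320,330,5,"pics/s15c.png")
E
```

```text
t 18.45 pos [ 0.5358 -0.1566  0.1543] shift cm [-1.13 -0.06  6.57] turn [-0.0012 -0.4093  0.0017] grip 0.103 F [2.9 3.9 2.2]
in start tool cm [-1.73 -0.01 -6.47] [0.001 0.411 0.   ]
[ 10.8  30.9  17.5 102.3 -31.4  65.6  50.8]
```

View pics/s15c.png

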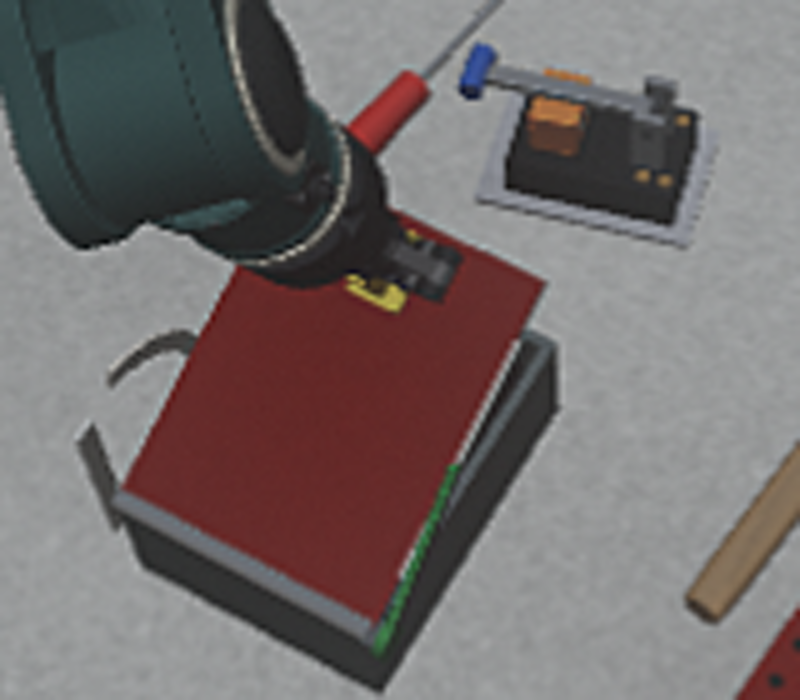

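View pics/w15.png

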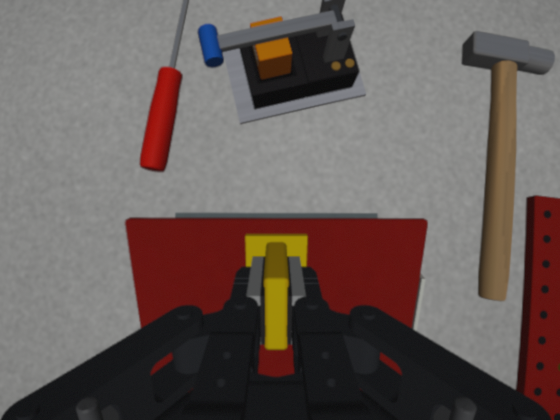

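The wrist view of the tab and cover is unchanged, so the grip hasn't slipped, and the cover is at about 0.41. On to 0.655.

jog_arm([
  [-0.06,0,-0.67,0,0.041,0,1],
  [-0.14,0,-1.36,0,0.082,0,1],
  [-0.26,0,-2.02,0,0.123,0,1],
  [-0.4,0,-2.7,0,0.164,0,1],
  [-0.57,0,-3.36,0,0.205,0,1],
  [-0.77,0,-4.03,0,0.246,0,1],
  [-0.77,0,-4.03,0,0.246,0,1],
  [-0.77,0,-4.03,0,0.246,0,1],
])

```text
time: 19.3
position: [0.5381, -0.1786, 0.1881]
tool_rot: [[-0.084, 0.994, -0.067], [0.788, 0.108, 0.607], [0.61, -0.001, -0.792]]
contact_force: [2.8, 4.8, 2.6]
grip_width: 0.107
```

```bash
python3 - <<'E'
from h import *
I=ctrl.camera_info("wrist");im=ctrl.camera("wrist");cv2.imwrite("pics/w16.png",im[:,:,::-1])
s=ctrl.read_state();plan([.5335,-.141,.0895],down(6))
g=np.load("grip0.npy");R0=g[3:].reshape(3,3);d=R0.T@(np.array(s["position"])-g[:3])*1000;print("in start tool mm",d.round(1),Ro.from_matrix(R0.T@np.array(s["tool_rot"])).as_rotvec().round(4))
print("q from arc",np.arctan2(-d[2]+10.5,d[0]+166)-np.arctan2(10.5,166),"r",np.hypot(-d[2]+10.5,d[0]+166))
print(np.round(s["joint_positions"],1))
sc=ctrl.camera("scene");cv2.imwrite("pics/s16.png",sc[:,:,::-1]);crop(sc,160,190,320,330,5,"pics/s16c.png")
t=ctrl.camera("top");cv2.imwrite("pics/t16.png",t[:,:,::-1]);crop(t,300,140,420,250,6,"pics/t16c.png")
E
```

```text
t 19.35 pos [ 0.5381 -0.1786  0.1881] shift cm [-3.01 -0.04 10.12] turn [-0.0024 -0.656   0.0027] grip 0.099 F [3.3 4.7 3.5]
in start tool mm [-39.5  -0.2 -98.4] [ 1.900e-03  6.573e-01 -6.000e-04]
q from arc 0.6477248132649004 r 166.96991096029674
[ 19.6  35.6  15.5  94.3 -36.9  81.4  56.3]
```

View pics/s16c.png

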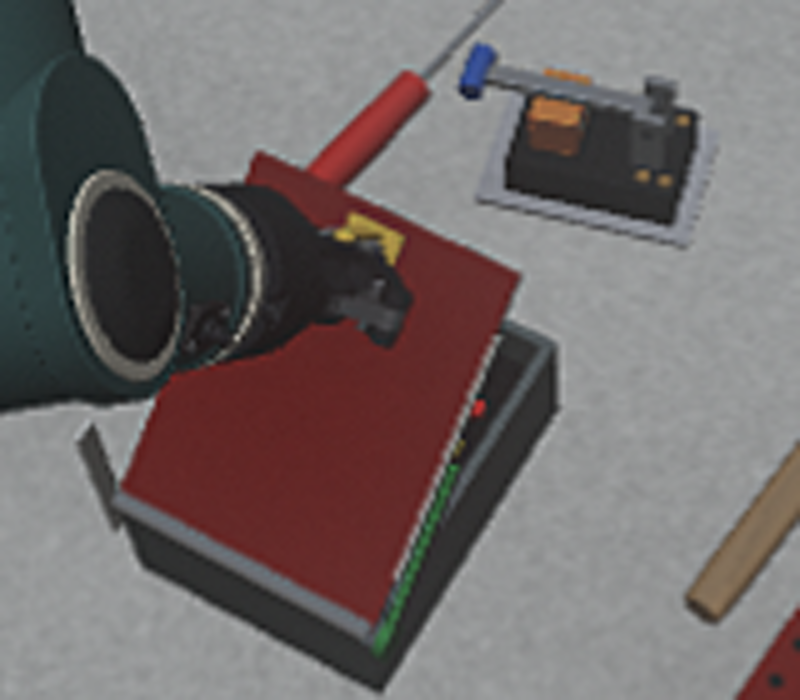

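View pics/w16.png

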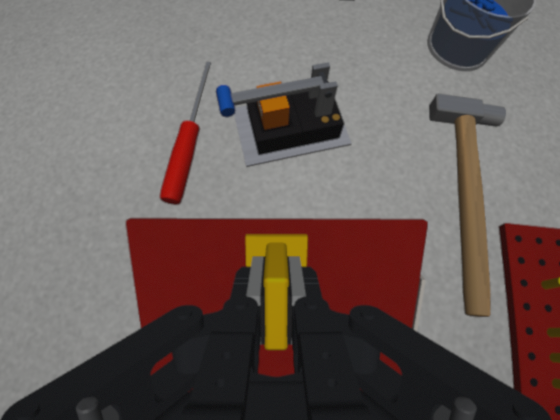

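Both the arc (0.648) and the tool tilt (0.657) put the cover near the pointer's 0.655. I'll check independently from the scene camera, using the cover corner at (264,245) and the pointer.

```bash
python3 - <<'E'
from h import *
S=ctrl.camera_info("scene")
th=np.radians(6.0);ux=np.array([np.cos(th),np.sin(th),0]);uy=np.array([-np.sin(th),np.cos(th),0]);uz=np.array([0,0,1.])
H=np.array([.5507,-.3051,.079])
P=lambda x,y,z,q:H+x*ux+(y*np.cos(q)-z*np.sin(q))*uy+(y*np.sin(q)+z*np.cos(q))*uz
c0=np.array([.6046,-.1084,.082])-H;X,Y=c0@ux,c0@uy;print(X,Y)
f=lambda p,x0,y0:(np.array(p,float)+.5)/5-.5+[x0,y0]
print("shut corner obs",f([511,157],170,225),"pred",proj(S,[P(X,Y,.003,0)]))
print("open corner obs",f([521,275],160,190))
for q in(.6,.63,.66,.69):print(q,proj(S,[P(X,Y,.003,q)]).round(2),"ptip",proj(S,[P(.083,.095,0,q)]).round(2))
print("tip obs0",f([404,292],170,225),"now",f([453,467],160,190))
print("hinge +x end pred",proj(S,[P(.083,0,0,0)]))
# pointer moved? green diff between s2 and now
for fn in("scene0","s15","s16"):
    h=cv2.cvtColor(cv2.imread(f"pics/{fn}.png"),cv2.COLOR_BGR2HSV);m=cv2.inRange(h,(45,60,25),(85,255,255));m[:270]=0;m[335:]=0;m[:,:225]=0;m[:,270:]=0
    ys,xs=np.nonzero(m);print(fn,len(xs),xs[ys==ys.min()].mean() if len(xs) else 0,ys.min() if len(ys) else 0,xs.mean(),ys.mean())
E
```

```text
0.07416547888509742 0.18998837264881283
shut corner obs [271.8 256. ] pred [[270.76243353 254.46600642]]
open corner obs [263.8 244.6]
0.6 [[263.1  243.52]] ptip [[251.31 280.77]]
0.63 [[262.35 243.59]] ptip [[250.92 280.88]]
0.66 [[261.57 243.72]] ptip [[250.51 281.01]]
0.69 [[260.76 243.91]] ptip [[250.09 281.19]]
tip obs0 [250.4 283. ] now [250.2 283. ]
hinge +x end pred [[236.16164713 316.06996812]]
scene0 86 250.5 283 242.17441860465115 303.0581395348837
s15 87 250.5 283 242.10344827586206 303.1954022988506
s16 97 250.0 283 242.56701030927834 301.74226804123714
```

```bash
python3 - <<'E'
from h import *
for fn in("w14","w15","w16"):
    im=cv2.imread(f"pics/{fn}.png").astype(float);s=im[:,:,2]-im[:,:,1]   # redness
    def cross(v,lo): # subpixel half-level
        t=.5*(v.min()+v.max());i=np.argmax(v>t);return lo+i-1+(t-v[i-1])/(v[i]-v[i-1])
    rows=[cross(s[205:232,x],205) for x in list(range(150,235,5))+list(range(320,410,5))]
    L=[cross(s[y,110:170],110) for y in range(228,290,6)];Rr=[410+40-cross(s[y,410:451][::-1],0) for y in range(228,270,6)]
    print(fn,"front row",np.mean(rows).round(2),np.std(rows).round(2),"L",np.mean(L).round(2),"R",np.mean(Rr).round(2))
E
```

```text
w14 front row 218.15 0.18 L 129.79 R 423.58
w15 front row 218.22 0.24 L 130.22 R 423.59
w16 front row 218.76 0.28 L 130.56 R 423.73
```

```bash
python3 - <<'E'
from h import *
th=np.radians(6.0)
H=np.array([.5507,-.3051,.079])
for hd in(5.5,6.0,6.5):
  th=np.radians(hd);ux=np.array([np.cos(th),np.sin(th),0]);uy=np.array([-np.sin(th),np.cos(th),0])
  for fn in("w11","w12"):
    I=np.load(fn+".npy",allow_pickle=True).item();im=cv2.imread(f"pics/{fn}.png")
    h=cv2.cvtColor(im,cv2.COLOR_BGR2HSV);m=cv2.inRange(h,(45,120,30),(80,255,255));n,l,st,_=cv2.connectedComponentsWithStats(m)
    i=1+np.argmax(st[1:,4]);ys,xs=np.nonzero(l==i)
    y0,y1=ys.min(),ys.max();px=[[xs[ys==y].mean(),y] for y in range(y0+3,int(y0+.7*(y1-y0)))]
    o,v=ray(I,px);t=((H-o)@ux+.0835)/(v@ux);W=o+v*t[:,None]-H
    Y,Z=W@uy*1000,W[:,2]*1000
    k=np.polyfit(Y,Z,1);print(hd,fn,"slope angle",np.arctan(k[0]).round(4),"angle from hinge at far pts",np.arctan2(Z[:4],Y[:4]).mean().round(4),"r",np.hypot(Z[0],Y[0]).round(1),"z at y=0",k[1].round(1))
E
```

```text
5.5 w11 slope angle 0.669 angle from hinge at far pts 0.6598 r 91.0 z at y=0 -1.3
5.5 w12 slope angle 0.6711 angle from hinge at far pts 0.6608 r 88.8 z at y=0 -0.8
6.0 w11 slope angle 0.6851 angle from hinge at far pts 0.6811 r 91.5 z at y=0 -0.7
6.0 w12 slope angle 0.6827 angle from hinge at far pts 0.6777 r 89.8 z at y=0 -0.2
6.5 w11 slope angle 0.7007 angle from hinge at far pts 0.7019 r 92.0 z at y=0 -0.1
6.5 w12 slope angle 0.694 angle from hinge at far pts 0.6943 r 90.9 z at y=0 0.4
```

The grip has slipped about 0.01 rad at most, so the cover is at about 0.647. The pointer estimates spread over 0.655 to 0.685 depending on the method, so I'll pick its edges more carefully in both wrist views.

```bash
python3 - <<'E'
from h import *
a=cv2.imread("pics/w11.png")[:,:,::-1];b=cv2.imread("pics/w12.png")[:,:,::-1]
e=lambda i:np.clip(i.astype(float)*1.8,0,255).astype(np.uint8)
crop(e(a),355,75,415,175,6,"pics/w11p.png");crop(e(b),350,200,395,265,9,"pics/w12q.png")
E
```

```text
(no output)
```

View pics/w11p.png

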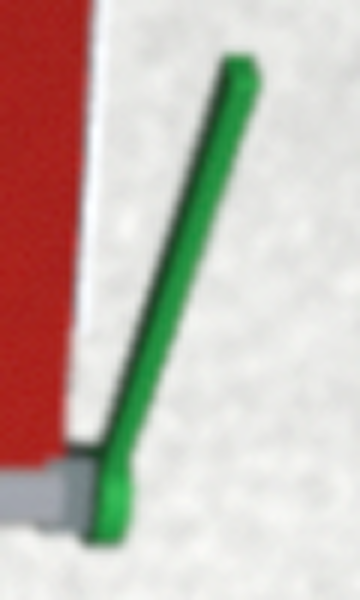

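View pics/w12q.png

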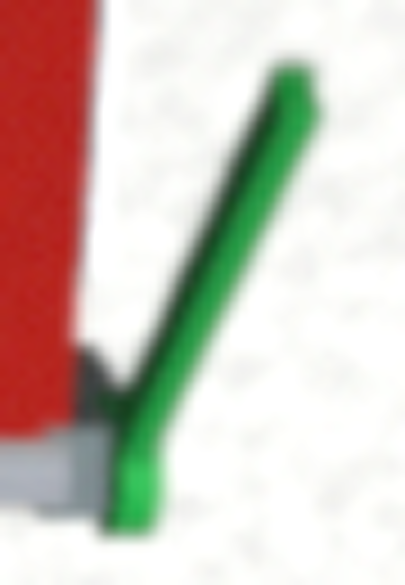

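```bash
python3 - <<'E'
from h import *
th=np.radians(6.1);ux=np.array([np.cos(th),np.sin(th),0]);uy=np.array([-np.sin(th),np.cos(th),0]);H=np.array([.5507,-.3051,.079])
def edge(fn,rows,x0f,):
    im=cv2.imread(f"pics/{fn}.png").astype(float);s=im[:,:,2]-im[:,:,1]  # R-G: neg on green, 0 on grey
    s=cv2.GaussianBlur(s,(1,3),0) if False else s
    out=[]
    for y in rows:
        xc=int(round(x0f(y)));v=s[y,xc-4:xc+5]
        t=.5*(v.min()+np.median(s[y,xc+5:xc+12]));j=np.argmin(v)
        while j<8 and v[j]<t:j+=1
        out.append([xc-4+j-1+(t-v[j-1])/(v[j]-v[j-1]),y])
    out=np.array(out);k=np.polyfit(out[:,1],out[:,0],1);r=out[:,0]-np.polyval(k,out[:,1]);out=out[abs(r)<.6];k=np.polyfit(out[:,1],out[:,0],1)
    print(fn,len(out),"rms",np.std(out[:,0]-np.polyval(k,out[:,1])).round(2));return k
# lines from crops
ka=edge("w11",range(90,146),lambda y:(262+.5)/6-.5+355-(y-((78.5)/6-.5+75))*(129/362))
kb=edge("w12",range(214,246),lambda y:(322.5)/9-.5+350-(y-(108.5/9-.5+200))*(96/192))
A=np.load("w11.npy",allow_pickle=True).item();B=np.load("w12.npy",allow_pickle=True).item()
n=[]
for I,k,ys in((A,ka,(88,146)),(B,kb,(212,246))):
    o,v=ray(I,[[np.polyval(k,y),y] for y in ys]);n.append(np.cross(*v)/np.linalg.norm(np.cross(*v)))
d=np.cross(*n);d*=np.sign(d[1])/np.linalg.norm(d);print("elev",np.arctan2(d@[0,0,1],d@uy),"head",np.degrees(np.arctan2(-d[0],d[1])))
# corner tip
pa=[(262.5)/6-.5+355,78.5/6-.5+75];pb=[322.5/9-.5+350,108.5/9-.5+200]
X,g=tri(A,[pa],B,[pb]);w=X[0]-H;print("corner x,y,z",w@ux*1000,w@uy*1000,w[2]*1000,g)
# constrained heading 6.1: per-image in vertical plane with varying x
for xx in(.084,.086,.088):
  for nm,I,k,ys in(("a",A,ka,(90,146)),("b",B,kb,(214,246))):
    o,v=ray(I,[[np.polyval(k,y),y] for y in ys]);t=((H-o)@ux+xx)/(v@ux);W=o+v*t[:,None]-H
    dd=W[0]-W[1];print(xx,nm,np.arctan2(dd[2],dd@uy).round(4),(W@uy*1000).round(1),(W[:,2]*1000).round(1))
E
```

```text
w11 56 rms 0.07
w12 32 rms 0.04
elev 0.6793071181739498 head 5.766111826710792
corner x,y,z 86.04516475539565 71.5046668352235 59.984131608932856 [1.59186352e-05]
0.084 a 0.6894 [69.3 14.3] [63.5 18.2]
0.084 b 0.6866 [69.9 15. ] [62.8 17.8]
0.086 a 0.6894 [69.5 13.5] [57.8 11.6]
0.086 b 0.6866 [67.9 12. ] [56.9 11.1]
0.088 a 0.6894 [69.7 12.7] [52.  5.]
0.088 b 0.6866 [65.9  8.9] [51.1  4.4]
```

Sharp-edge stereo gives 0.679. As a bias check, I'll run the same method on the shut cover's side edges, which should come out at 0.

```bash
python3 - <<'E'
from h import *
A=np.load("w11.npy",allow_pickle=True).item();B=np.load("w12.npy",allow_pickle=True).item()
def edge(fn,rows,xa,xb,left):
    im=cv2.imread(f"pics/{fn}.png").astype(float);s=im[:,:,2]-im[:,:,1];out=[]
    (y0,x0),(y1,x1)=xa,xb
    for y in rows:
        xc=int(round(x0+(y-y0)*(x1-x0)/(y1-y0)));v=s[y,xc-6:xc+7];
        if left:v=v[::-1]
        t=.5*(v[:3].mean()+v[-3:].mean());j=np.argmax(v<t);u=j-1+(t-v[j-1])/(v[j]-v[j-1])
        out.append([xc-6+u if not left else xc+6-u,y])
    out=np.array(out);k=np.polyfit(out[:,1],out[:,0],1);r=out[:,0]-np.polyval(k,out[:,1]);out=out[abs(r)<.7];k=np.polyfit(out[:,1],out[:,0],1)
    print(fn,len(out),"rms",np.std(out[:,0]-np.polyval(k,out[:,1])).round(2));return k
for nm,ea,eb,l in(("R",((10,374),(145,366)),((95,366),(240,358)),0),("L",((10,226),(145,230)),((95,229),(180,232)),1)):
    ka=edge("w11",range(10,145,2),*ea,l);kb=edge("w12",range(95,175 if l else 235,2),*eb,l)
    n=[]
    for I,k,ys in((A,ka,(10,140)),(B,kb,(100,230 if not l else 175))):
        o,v=ray(I,[[np.polyval(k,y),y] for y in ys]);n.append(np.cross(*v)/np.linalg.norm(np.cross(*v)))
    d=np.cross(*n);d*=np.sign(d[1])/np.linalg.norm(d);print(nm,"elev",np.arctan2(d[2],np.hypot(*d[:2])).round(4),"head",np.degrees(np.arctan2(-d[0],d[1])).round(2))
E
```

```text
w11 68 rms 0.14
w12 70 rms 0.11
R elev 0.1938 head 8.96
w11 68 rms 0.1
w12 40 rms 0.06
L elev -0.4956 head 10.41
```

The edge check is degenerate because those edges run along the stereo baseline. I'll use a point check instead: the cover's hinge-side corner, whose z is known to be 0.082.

```bash
python3 - <<'E'
from h import *
A=np.load("w11.npy",allow_pickle=True).item();B=np.load("w12.npy",allow_pickle=True).item()
th=np.radians(6.05);ux=np.array([np.cos(th),np.sin(th),0]);uy=np.array([-np.sin(th),np.cos(th),0]);H=np.array([.5507,-.3051,.079])
# row of red/grey hinge border, subpixel, several columns, in both
def rowedge(fn,cols,y0):
    im=cv2.imread(f"pics/{fn}.png").astype(float);s=im[:,:,2]-im[:,:,1];o=[]
    for x in cols:
        v=s[y0-7:y0+8,x];t=.5*(v[:3].mean()+v[-3:].mean());j=np.argmax(v<t);o.append([x,y0-7+j-1+(t-v[j-1])/(v[j]-v[j-1])])
    o=np.array(o);k=np.polyfit(o[:,0],o[:,1],1);print(fn,"rms",np.std(o[:,1]-np.polyval(k,o[:,0])).round(2));return k
ka=rowedge("w11",range(245,355,3),153);kb=rowedge("w12",range(250,345,3),249)
n=[]
for I,k in((A,ka),(B,kb)):
    o,v=ray(I,[[x,np.polyval(k,x)] for x in(250,345)]);m=np.cross(*v);n.append((m/np.linalg.norm(m),o))
M=np.array([n[0][0],n[1][0],ux]);p=np.linalg.solve(M,[n[0][0]@n[0][1],n[1][0]@n[1][1],ux@H])
print("hinge-side red edge at box x=0: y',z:",(p-H)@uy*1000,p[2]*1000,"heading",)
d=np.cross(n[0][0],n[1][0]);d*=np.sign(d[0]);print(np.degrees(np.arctan2(d[1],d[0])),d/np.linalg.norm(d))
E
```

```text
w11 rms 0.08
w12 rms 0.06
hinge-side red edge at box x=0: y',z: 5.430725553771696 81.19116881111319 heading
6.008395211060368 [ 9.94506569e-01  1.04674184e-01 -1.92318745e-05]
```

The check passes: z=81.2 (expected 82), heading 6.01°. With the heading at 6.0° and the bias corrected, the pointer estimates centre on about 0.678 (0.665 to 0.69), while the cover is at 0.647. I'll raise the cover by 0.031.

jog_arm([
  [-0.02,0,-0.26,0,0.016,0,1],
  [-0.04,0,-0.52,0,0.031,0,1],
  [-0.04,0,-0.52,0,0.031,0,1],
  [-0.04,0,-0.52,0,0.031,0,1],
])

```text
time: 19.85
position: [0.5384, -0.1819, 0.192]
tool_rot: [[-0.082, 0.994, -0.07], [0.768, 0.108, 0.631], [0.635, -0.002, -0.772]]
contact_force: [2.7, 5.8, 2.5]
grip_width: 0.101
```

```bash
python3 - <<'E'
from h import *
im=ctrl.camera("wrist");cv2.imwrite("pics/w17.png",im[:,:,::-1])
s=ctrl.read_state();g=np.load("grip0.npy");R0=g[3:].reshape(3,3);d=R0.T@(np.array(s["position"])-g[:3])*1000
print(s["time"],"arc q",np.arctan2(-d[2]+10.5,d[0]+166)-np.arctan2(10.5,166),"tilt",Ro.from_matrix(R0.T@np.array(s["tool_rot"])).as_rotvec().round(4),"F",np.round(s["contact_force"],1),s["grip_width"])
for n in("top","scene"):
    t=ctrl.camera(n);cv2.imwrite(f"pics/{n}17.png",t[:,:,::-1])
t=cv2.imread("pics/top17.png")[:,:,::-1];crop(t,180,160,420,270,3.3,"pics/top17c.png")
for fn in("top0","top17"):
    h=cv2.cvtColor(cv2.imread(f"pics/{fn}.png"),cv2.COLOR_BGR2HSV);m=cv2.inRange(h,(45,60,25),(85,255,255));m[:170]=0;m[185:]=0;m[:,:360]=0;m[:,400:]=0
    ys,xs=np.nonzero(m);print(fn,len(xs),xs.min(),xs.mean(),ys.mean())
E
```

```text
19.9 arc q 0.6785320064338187 tilt [ 2.200e-03  6.895e-01 -3.000e-04] F [4.2 5.2 2.5] 0.10279073334917611
top0 53 369 380.20754716981133 178.18867924528303
top17 15 369 371.93333333333334 176.93333333333334
```

View pics/top17c.png

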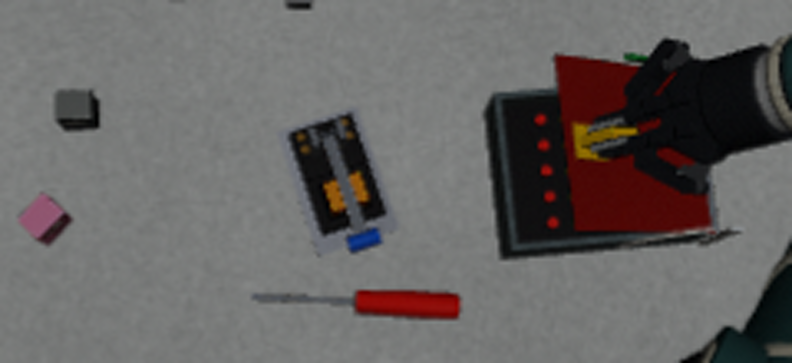

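View pics/scene17.png

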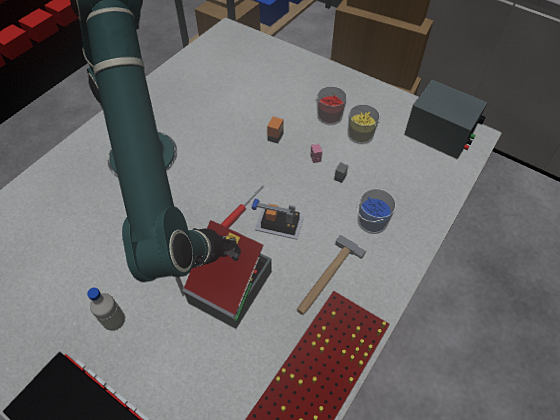

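The cover is held at 0.678 by the arc. The lever is still shut over the relay, the lamps show, and the pointer tip is unmoved at column 369 in the top view. I'll settle briefly, check it's steady, and hand in.

jog_arm([
  [0,0,0,0,0,0,1],
  [0,0,0,0,0,0,1],
  [0,0,0,0,0,0,1],
  [0,0,0,0,0,0,1],
  [0,0,0,0,0,0,1],
])

```text
time: 20.5
position: [0.5384, -0.1819, 0.192]
tool_rot: [[-0.082, 0.994, -0.07], [0.768, 0.108, 0.631], [0.635, -0.002, -0.772]]
contact_force: [3.5, 5.4, 2.8]
grip_width: 0.103
```

```bash
python3 - <<'E'
from h import *
s=ctrl.read_state();g=np.load("grip0.npy");R0=g[3:].reshape(3,3);d=R0.T@(np.array(s["position"])-g[:3])*1000
print(s["time"],"arc q",np.arctan2(-d[2]+10.5,d[0]+166)-np.arctan2(10.5,166),np.round(s["qvel"],2),s["grip_width"])
print(ctrl.close_job())
E
```

```text
20.5 arc q 0.6783511038855008 [-0.06 -0.02  0.08  0.06  0.03 -0.01 -0.02] 0.102704762091237
the job is handed in; nothing more can be done
None
```

I fitted the small orange relay and shut the lever over it. I then lifted the cover to the pointer and handed the job in at 20.5 s, still gripping the tab and holding steady.

- **Relay:** it is fully home. It did not move under a 37 N push, and its height matched the home value.
- **Lever:** it is fully down. The knob measured 72 mm high, and a 22 N press from above met a hard stop.
- **Cover:** it is at about 0.678 rad from the arm's position. The tool's tilt reads 0.69, less about 0.01 of grip slip seen earlier.
- **Pointer:** my readings of its angle disagreed, from 0.655 to 0.69, so the match to the cover is good only to about ±0.015 rad. The scene camera was too coarse to settle it.
- **Pointer and surroundings:** the pointer tip looked unmoved from above, though the gripper hid the rest of it in the last top view. The lamps show in that view, and the old grey relay and the look-alikes looked untouched.

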